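# Close and pin a casting mould and fit its risers

### The arm

A 6-joint arm with a two-finger parallel gripper is mounted at the origin on the work surface. World frame = base frame: x ahead of the robot, y to its left, z up, the work surface at z = 0. Lengths are in m, angles in rad, forces in N, time in s.
With the tool pointing down it reaches from about 0.3 to 0.95 m from the base axis. Payload 3.1 kg.
Tool frame: the origin (TCP) lies on the centre line of the jaws, within the pads' length; the fingertips stand 8 mm ahead of it and the grasp point (between the pads) lies 11 mm behind it; z points along the fingers, x is the direction in which the jaws open and shut, and the axes are right-handed (so a half turn about z gives the same grasp; the last joint's range is limited). The gripper opens to 85 mm and grips with 20 to 120 N. Pads are 22 mm wide; open, the fingers measure 114 mm over their backs; the gripper's body (76 mm by 85 mm) begins 54 mm behind the grasp point. The pads swing forward as they close: fully open they stand 13 mm farther back than shut.
Start: joints at [-1.269, 0.308, 1.634, -0, 1.2, -0.07], TCP at [0.227, -0.582, 0.239] pointing down, gripper open.
Joint ranges: [-3.06, 3.06], [-0.79, 1.96], [0.05, 2.63], [-1.19, 4.34], [0.05, 2.64], [-2.94, 2.94]. Speed limits (rad/s): [2.79, 2.79, 3.14, 3.14, 3.14, 3.14].

### API

Orientations are given as a rotation vector (axis times angle).
In Python, from cell import ctrl gives the robot as it stands. The module is installed in compiled form; this text tells all that it offers.
- The arm moves only by the tool drive_tool, never from a script. Its argument "commands" is a list of rows, each an object of numbers: "dx", "dy", "dz": the shift along the tool's x, y, z in cm; "roll": the turn about the tool's z in rad. In form: [{"dx": .., "dy": .., "dz": .., "roll": ..}, ...]. A call has 1 to 12 rows; each row shifts and turns the pose as measured when the row begins, along the tool's axes as they then stand; what a row does not reach is not made up. A row lasts 1/10 s, in which the tool goes at most 50 mm and 8.59 degrees, less where a joint would pass 70% of its speed; a pose out of reach is approached as far as the arm can. A call is refused whole if a number of a shift passes 5 or a number of a turn 0.15, either way. A call with a gripper value outside its range is refused whole. "fingers" is the opening, from 0 (shut) to 1 (fully open), set as the call begins (left out, the last holds). The fingers move at their own pace and stop on an object; "squeeze" is the grip in N (left out, the last holds). Time passes only in rows, so rows that do not move let the fingers close. It gives the time, the measured TCP pose, the force and the opening at its end, in the units of the state.
- ctrl.sense(): the state, without advancing time (a new reading comes with each control period).
- ctrl.capture(name): name is "scene" or "top" or "wrist"; returns a dict with "img" (480x640x3 uint8, blue, green, red), "depth" (480x640 float32, m along the optical axis (not along the pixel's ray), 0 where there is no reading), "fx", "fy", "cx", "cy" (pixels), "cam_to_world" (4x4, takes a point from camera to world coordinates). Camera axes: x right, y up, looking along -z (the intrinsics and any distortion apply to the point x, -y, -z); pixel columns grow to the right and rows downward; lengths in m; the calibration is good to about 2 mm. A picture is of the moment at which its call begins.
- ctrl.hand_in(): hands the job in, once; it reports no verdict.
The state is a dict: "time_s": time; "joint_pos": joint angles; "dq": joint speeds; "joint_torque": joint torques, N m; "tcp_pos": TCP position; "tcp_rot": TCP orientation; "wrist_force": force on the tool from outside, world axes, zero at the start; "torque": the same for the moment, N m; "grip_width": opening from 0.0 (shut) to 1.0 (fully open).
Only numpy, scipy, OpenCV 4.12 (cv2) and the standard library are available. Lean on these libraries where they do the work, as an engineer would, in place of code of your own. Each camera call takes 0.05 s, during which the arm holds its last target. There are 200 camera calls.

### The job

Get the plaster casting mould ready for pouring: set its loose cover down into the seat in front of the block, relief side to the block, so that its knuckles stand in line over the block's knuckles; then push the two hinge pins from the wooden block fully home through the knuckles, one at each end. Push every riser tube that is on the table fully down over a port of its own on top of the mould (in any order, unused ports stay open), and leave the other things on the table where they are.

Things in the scene. Friction and masses are not known exactly. Their poses are not given: they have to be found in the camera images.
- mould: Mould, fixed: white plaster block 170 wide (y), 90 deep, top 80 above the table, cavity in its front (-x) face, on a 12 mm base board. Origin: table level, mid-width, in the parting plane, where the cover's relief face meets the block; z up. Block face at x=+2. Seat in front, on the base board: 24 mm wide, closed in front by a rail (inner face x=-22, top 24 up, bevelled) for the 20 mm cover
- body_knuckle_r (a point): Centre of the top rim (46 mm above the table) of the block's knuckle at the mould's -y end: vertical aluminium tube, outer 26, bore 13 mm, from 20 to 46 mm up, axis at x=0, y=-101 in the mould's frame; below it the solid base board, 12 mm up
- body_knuckle_l (a point): The same at the mould's +y end (y=+101)
- port0 (a point): Port 0 of four in a row along the mould's y (44 mm apart, 52 mm behind the parting plane): aluminium spigot, 18 mm diameter, 20 mm high, its top 6 mm tapered to 11 mm. Point: centre of its foot, on the block's top face 80 mm above the table
- port1 (a point): Port 1 of four in a row along the mould's y (44 mm apart, 52 mm behind the parting plane): aluminium spigot, 18 mm diameter, 20 mm high, its top 6 mm tapered to 11 mm. Point: centre of its foot, on the block's top face 80 mm above the table
- port2 (a point): Port 2 of four in a row along the mould's y (44 mm apart, 52 mm behind the parting plane): aluminium spigot, 18 mm diameter, 20 mm high, its top 6 mm tapered to 11 mm. Point: centre of its foot, on the block's top face 80 mm above the table
- port3 (a point): Port 3 of four in a row along the mould's y (44 mm apart, 52 mm behind the parting plane): aluminium spigot, 18 mm diameter, 20 mm high, its top 6 mm tapered to 11 mm. Point: centre of its foot, on the block's top face 80 mm above the table
- cover: Loose white cover, 170 wide (y), 20 thick (x), 80 high, 0.3 kg, standing on its lower edge. Origin: middle of its underside, z up. +x: relief face, goes against the block. Grip rib on top, centred: 14 thick (x), 50 long (y), 80 to 105 above the origin. Seated: axes as the mould's, origin at x=-10, y=0, z=12 in the mould's frame (play +-2 in x, +-3 in y); it goes in from above; lower corners bevelled
- cover_knuckle_r (a point): Centre of the top rim of the cover's knuckle at its -y end: vertical tube, outer 26, bore 13 mm, from 36 to 62 mm above the cover's origin, axis at x=+10, y=-101 in the cover's frame. Seated, it stands in line 2 mm above the block's knuckle, its top rim 74 mm above the table
- cover_knuckle_l (a point): The same at the cover's +y end (y=+101)
- pin_block: Drilled wooden block, 50 by 110 (y) by 64 mm high, fixed, in which the two hinge pins stand. Origin: middle of its underside; 13 mm bores through it at y=+-30
- pin_a: Steel hinge pin, 0.07 kg: shank 10 mm diameter, 58 long, its lowest 12 mm tapered to 3 mm; above it a collar (22 mm diameter, 4 thick), then a round grip (18 mm diameter, 36 tall). Origin: on the axis, underside of the collar, which rests on the upper knuckle's rim when home (on the wooden block's top at the start); z up towards the grip. The pins are alike; either fits either end
- pin_b: Steel hinge pin, 0.07 kg: shank 10 mm diameter, 58 long, its lowest 12 mm tapered to 3 mm; above it a collar (22 mm diameter, 4 thick), then a round grip (18 mm diameter, 36 tall). Origin: on the axis, underside of the collar, which rests on the upper knuckle's rim when home (on the wooden block's top at the start); z up towards the grip. The pins are alike; either fits either end
- pin_a_tip (a point): Lower tip of that pin, 58 mm below its origin
- pin_b_tip (a point): Lower tip of that pin, 58 mm below its origin
- riser0: White riser tube, 60 mm tall, outer 28, bore 21 mm, with a foot flange (40 mm diameter, 6 thick), standing on the table; 0.04 kg. Origin: centre of the flange's underside; z up along the tube. 3 or 4 of them are there, all alike; any fits any port, the flange resting on the block's top when home
- riser1: White riser tube, 60 mm tall, outer 28, bore 21 mm, with a foot flange (40 mm diameter, 6 thick), standing on the table; 0.04 kg. Origin: centre of the flange's underside; z up along the tube. 3 or 4 of them are there, all alike; any fits any port, the flange resting on the block's top when home
- riser2: White riser tube, 60 mm tall, outer 28, bore 21 mm, with a foot flange (40 mm diameter, 6 thick), standing on the table; 0.04 kg. Origin: centre of the flange's underside; z up along the tube. 3 or 4 of them are there, all alike; any fits any port, the flange resting on the block's top when home
- riser3: White riser tube, 60 mm tall, outer 28, bore 21 mm, with a foot flange (40 mm diameter, 6 thick), standing on the table; 0.04 kg. Origin: centre of the flange's underside; z up along the tube. 3 or 4 of them are there, all alike; any fits any port, the flange resting on the block's top when home
- ink_jar: Small amber jar with black cap, 42 mm diameter, 65 high; not part of the job. Origin: centre of its underside
- seed_pod: Dried brown seed pod, 38 mm diameter, 46 high; not part of the job. Origin: centre of its underside
- spatula: Spatula lying on the table, 190 long; not part of the job. Origin near its middle
- brush: Brush lying on the table, 180 long; not part of the job. Origin near its middle
- mixing_cup: White mixing cup, 72 mm diameter, 75 high; not part of the job. Origin: centre of its underside
Things that resemble listed ones, but are neither listed nor needed, are in the scene too. What is shaped like the pin_b but pink is not meant.

How it is judged:
On the way, in this order (a step that is already met when the one before it is completed fails the run):
1. the cover is down in its seat, knuckles in line (horizontal distance between cover_knuckle_r and body_knuckle_r below 0.005 m and horizontal distance between cover_knuckle_l and body_knuckle_l below 0.005 m and z of cover in the frame of mould below 0.016 m and angle between cover's own z axis and vertical below 0.06 rad), for 0.2 s.
2. both hinge pins are home, one at each end (((distance between pin_a and cover_knuckle_r below 0.006 m and horizontal distance between pin_a_tip and body_knuckle_r below 0.006 m and angle between pin_a's own z axis and vertical below 0.12 rad) or (distance between pin_a and cover_knuckle_l below 0.006 m and horizontal distance between pin_a_tip and body_knuckle_l below 0.006 m and angle between pin_a's own z axis and vertical below 0.12 rad)) and ((distance between pin_b and cover_knuckle_r below 0.006 m and horizontal distance between pin_b_tip and body_knuckle_r below 0.006 m and angle between pin_b's own z axis and vertical below 0.12 rad) or (distance between pin_b and cover_knuckle_l below 0.006 m and horizontal distance between pin_b_tip and body_knuckle_l below 0.006 m and angle between pin_b's own z axis and vertical below 0.12 rad))), for 0.2 s.
At the end, for the whole second after the job is handed in: Cover seated upright, knuckles in line within 5 mm; each pin home at its own end (collar within 6 mm of the cover knuckle's rim, tip within 6 mm of the lower knuckle's axis); every riser present upright on a port (foot within 6 mm of the port's foot); all at rest and let go (all of step 1 and all of step 2 and (distance between riser0 and port0 below 0.006 m or distance between riser0 and port1 below 0.006 m or distance between riser0 and port2 below 0.006 m or distance between riser0 and port3 below 0.006 m) and angle between each of riser0, riser1, riser2, riser3's own z axis and vertical below 0.08 rad and (distance between riser1 and port0 below 0.006 m or distance between riser1 and port1 below 0.006 m or distance between riser1 and port2 below 0.006 m or distance between riser1 and port3 below 0.006 m) and (distance between riser2 and port0 below 0.006 m or distance between riser2 and port1 below 0.006 m or distance between riser2 and port2 below 0.006 m or distance between riser2 and port3 below 0.006 m) and (distance between riser3 and port0 below 0.006 m or distance between riser3 and port1 below 0.006 m or distance between riser3 and port2 below 0.006 m or distance between riser3 and port3 below 0.006 m) and linear speed of each of cover, pin_a, pin_b, riser0, riser1, riser2, riser3 below 0.03 m/s); the robot touches nothing.
It fails at once if the ink jar is shoved more than 5 cm (distance of ink_jar from where it was at the start of the episode above 0.05 m).
It fails at once if the seed pod is shoved more than 5 cm (distance of seed_pod from where it was at the start of the episode above 0.05 m).
It fails at once if the spatula is shoved more than 5 cm (distance of spatula from where it was at the start of the episode above 0.05 m).
It fails at once if the brush is shoved more than 5 cm (distance of brush from where it was at the start of the episode above 0.05 m).
It fails at once if the mixing cup is shoved more than 5 cm (distance of mixing_cup from where it was at the start of the episode above 0.05 m).
Of riser0, riser1, riser2, riser3 only 3 to 4 are there at a start; the rules pass over those that are not, and their reading is None.
At some moment in a run one of riser0, riser1, riser2, riser3 may be knocked a few centimetres aside while the robot is not near it.
It also fails if it takes over 210 s, if anything falls off the work surface, if the arm or the gripper's body presses on something with over 40 N, if the wrist force passes 120 N, or if a joint passes its speed limit or range.

## Working session

There is one attempt and no reset: what is moved stays moved. The work goes in short steps, Python scripts to look and compute and a tool call to move; the robot and the scene stay as the last step left them, time stands still between calls to the robot, and variables do not carry over. Pictures are saved under pics/ and viewed, on a budget of 14 in all, crops included, one or two more only if the job needs it, and the job is handed in when it is done.

Besides the shell and the picture viewer there is one more tool, called as name([rows], argument=value, ...), one row to a line, values as JSON. drive_tool: Moves the arm, as the interface text tells. Its arguments: {"type":"object","properties":{"commands":{"type":"array","items":{"type":"object","properties":{"dx":{"type":"number"},"dy":{"type":"number"},"dz":{"type":"number"},"roll":{"type":"number"}}}},"fingers":{"type":"number"},"squeeze":{"type":"number"}},"required":["commands"]}

```bash
mkdir -p pics; cat > h.py <<'E'
import numpy as np, cv2
from scipy.spatial.transform import Rotation as R
from cell import ctrl
def cap(n,save=None):
    c=ctrl.capture(n)
    if save: cv2.imwrite(f'pics/{save}.png',c['img'])
    return c
def cloud(c):
    v,u=np.mgrid[0:480,0:640]; d=c['depth']
    P=np.stack([(u-c['cx'])/c['fx']*d,-(v-c['cy'])/c['fy']*d,-d],-1)
    T=c['cam_to_world']; W=P@T[:3,:3].T+T[:3,3]; W[d==0]=np.nan
    return W
def ray(c,u,v,z):
    T=c['cam_to_world']; r=T[:3,:3]@np.array([(u-c['cx'])/c['fx'],-(v-c['cy'])/c['fy'],-1])
    o=T[:3,3]; return o+r*(z-o[2])/r[2]
E
python3 - <<'E'
from h import *
import pickle
for n in('scene','top'):
    c=cap(n,n); pickle.dump(c,open(n+'.pkl','wb')); print(n,c['fx'],c['cx'],c['cy'],c['cam_to_world'].round(3).tolist(),(c['depth']==0).mean())
s=ctrl.sense(); print(s['tcp_pos'],s['tcp_rot'],s['time_s'],s['wrist_force'],s['grip_width'])
E
```

```text
scene 462.7277077845881 316.73382141697044 243.29652749480974 [[-0.864, -0.334, 0.377, 0.909], [0.503, -0.543, 0.673, 0.676], [-0.02, 0.771, 0.637, 0.708], [0.0, 0.0, 0.0, 1.0]] 0.003974609375
top 491.2014614683687 323.3755708584979 236.08228014098336 [[-0.025, 0.987, -0.156, 0.371], [-1.0, -0.026, -0.003, 0.004], [-0.008, 0.156, 0.988, 1.216], [0.0, 0.0, 0.0, 1.0]] 0.0040104166666666665
[ 0.22680386 -0.58161489  0.23814983] [-2.59267116  1.77184884  0.00260453] 0.1 [-0.96638123 -1.2002277  -0.25692644] 0.9988633599111487
```

View pics/scene.png

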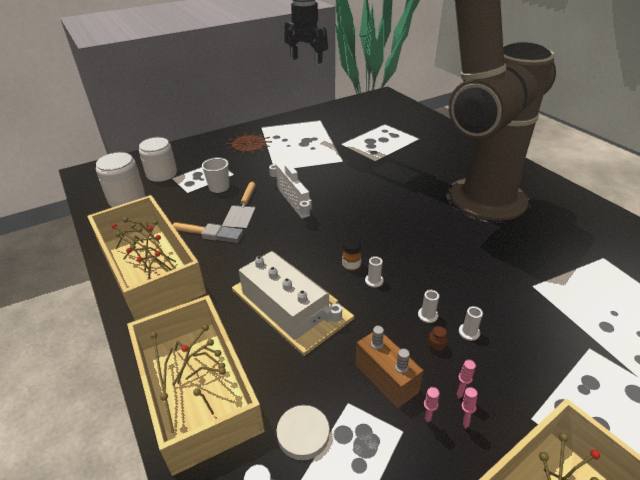

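View pics/top.png

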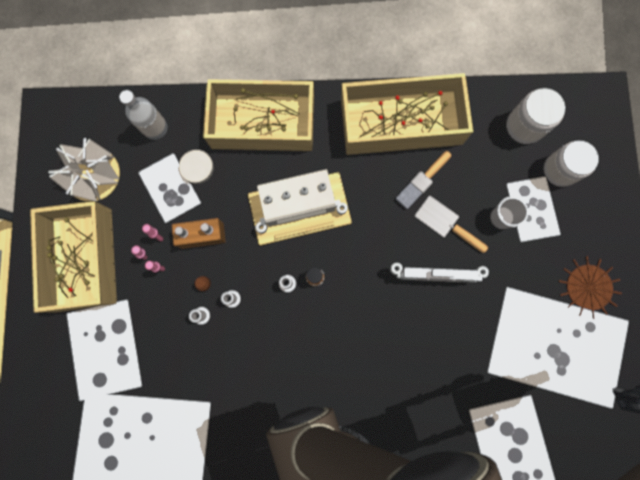

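The top view shows the mould at (298,200), with its seat and knuckles (262,227)/(340,208) facing the robot. The cover is at (440,273). The wooden block carries grey pins at (180,229)/(207,228), and the pink decoys are at (150,232), (138,252) and (152,267). There are three risers, at (287,283), (230,298) and (199,315), and the jar is at (315,277) with the pod at (202,284). Things that could be mistaken for a riser are the mixing cup (512,213), the white jars and the bottle (127,98).

```bash
cat > m1.py <<'E'
from h import *
import pickle
c=pickle.load(open('top.pkl','rb')); W=cloud(c); s=pickle.load(open('scene.pkl','rb')); S=cloud(s)
print('table z',np.nanmedian(W[300:400,350:390,2]),np.nanmedian(S[250:300,560:600,2]))
def rect(W,m,name):
    p=W[m][:,:2]
    r=cv2.minAreaRect((p*1000).astype(np.float32)); print(name,m.sum(),'c',np.round(r[0],1),'size',np.round(r[1],1),'ang',round(r[2],2),'med',np.median(W[m],0).round(4))
Z=W[...,2]
def box(u0,u1,v0,v1):
    m=np.zeros(Z.shape,bool); m[v0:v1,u0:u1]=1; return m
rect(W,box(240,360,165,250)&(abs(Z-.08)<.005),'mould top')
rect(W,box(385,495,255,295)&(Z>.07)&(Z<.09),'cover top'); rect(W,box(385,495,255,295)&(Z>.095),'rib')
rect(W,box(385,495,255,295)&(abs(Z-.062)<.006),'cov knuckles')
rect(W,box(165,230,210,255)&(abs(Z-.064)<.006),'pinblock')
for n,b in dict(pin1=(170,193,215,240),pin2=(196,220,215,240)).items(): rect(W,box(*b)&(Z>.09),n)
for n,b in dict(r0=(275,300,268,298),r1=(218,245,285,312),r2=(187,213,302,330),jar=(303,330,262,292),pod=(190,214,272,295)).items():
    rect(W,box(*b)&(Z>.052 if n!='pod' else Z>.035),n); print(np.nanmax(W[box(*b)][:,2]))
# scene mould
rect(S,(lambda b:b&(abs(S[...,2]-.08)<.004))((lambda m:m)(np.fromfunction(lambda v,u:(u>230)&(u<345)&(v>245)&(v<330),(480,640)))),'mould top scene')
def crop(c,u0,u1,v0,v1,k): return cv2.resize(c['img'][v0:v1,u0:u1],None,fx=k,fy=k,interpolation=cv2.INTER_CUBIC)
a=crop(c,240,500,165,295,3); b=crop(s,220,480,180,380,3); 
cv2.imwrite('pics/c1.png',a[:, :780]); cv2.imwrite('pics/c2.png',b)
E
python3 m1.py
```

```text
table z -0.0003091084707134151 -0.0004772317909992885
mould top 2358 c [649.7  70.3] size [ 91.5 170.2] ang 12.08 med [0.6477 0.0708 0.0796]
cover top 507 c [ 455.  -262.1] size [170.3  21.1] ang 86.34 med [ 0.4538 -0.2471  0.0797]
rib 156 c [ 455.  -262.2] size [51.4 14.3] ang 87.79 med [ 0.455  -0.2609  0.1045]
cov knuckles 240 c [ 459.4 -262.7] size [227.4  33.9] ang 86.46 med [ 0.4573 -0.2263  0.0616]
pinblock 812 c [571.8 311.6] size [ 51. 112.] ang 6.14 med [0.5684 0.3109 0.0635]
pin1 59 c [568.4 340.7] size [17.1 17. ] ang 71.85 med [0.5678 0.34   0.1031]
pin2 59 c [575.  281.4] size [16.6 16.7] ang 11.23 med [0.5738 0.2802 0.1026]
r0 55 c [446.1  99.9] size [26.3 25.8] ang 89.53 med [0.4465 0.1011 0.0584]
0.06492557036813329
r1 57 c [412.2 236.1] size [26.3 26. ] ang 83.92 med [0.4128 0.2368 0.0588]
0.06396826050632676
r2 65 c [374.6 311.1] size [27.6 25.4] ang 88.46 med [0.3737 0.3094 0.058 ]
0.06273358362015546
jar 207 c [460.1  31.1] size [35.3 35.5] ang 87.42 med [0.4604 0.0319 0.0647]
0.0708621697802807
pod 94 c [451.6 303.6] size [24.4 26.1] ang 55.68 med [0.451  0.3041 0.0449]
0.05098239357635603
mould top scene 2414 c [654.2  73.6] size [ 88.1 172.9] ang 12.21 med [0.6576 0.0829 0.0787]
```

View pics/c2.png

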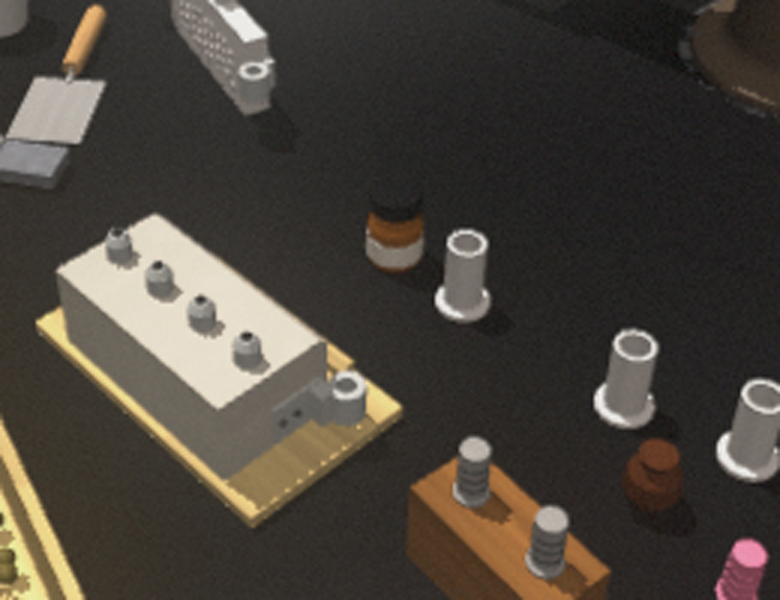

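```bash
cat > plan.py <<'E'
import sys; from h import *
def plan(x,y,z,yawdeg,n=None,step=.045):
    s=ctrl.sense(); p=s['tcp_pos']; M=R.from_rotvec(s['tcp_rot']).as_matrix(); yaw=np.arctan2(M[1,0],M[0,0])
    d=np.array([x,y,z])-p; dyaw=(np.radians(yawdeg)-yaw+np.pi)%(2*np.pi)-np.pi
    n=n or max(1,int(np.ceil(max(np.linalg.norm(d)/step,abs(dyaw)/.13))))
    print('pos',p.round(4),'yaw',np.degrees(yaw).round(2),'tilt',np.degrees(np.arccos(-M[2,2])).round(2),'d',(d*1000).round(1),'dyaw',np.degrees(dyaw).round(2),'F',s['wrist_force'].round(1),'g',round(s['grip_width'],3),'t',s['time_s'],'n',n)
    if abs(dyaw)<.01:
        print('single:',(M.T@d*100/n).round(2),'roll',round(-dyaw/n,3)); return
    for i in range(n):
        a=yaw+dyaw*i/n; X=np.array([np.cos(a),np.sin(a),0]);Y=np.array([np.sin(a),-np.cos(a),0])
        print('{"dx":%.2f,"dy":%.2f,"dz":%.2f,"roll":%.3f},'%(d@X*100/n,d@Y*100/n,-d[2]*100/n,-dyaw/n))
if __name__=='__main__':
    a=[float(v) for v in sys.argv[1:]]; plan(*a[:4],n=int(a[4]) if len(a)>4 else None)
E
python3 plan.py .455 -.262 .20 -3.6
```

```text
pos [ 0.2268 -0.5816  0.2381] yaw -68.7 tilt 0.12 d [228.2 319.6 -38.1] dyaw 65.1 F [-1.  -1.2 -0.3] g 0.999 t 0.1 n 9
{"dx":-2.39,"dy":-3.65,"dz":0.42,"roll":-0.126},
{"dx":-1.91,"dy":-3.92,"dz":0.42,"roll":-0.126},
{"dx":-1.40,"dy":-4.13,"dz":0.42,"roll":-0.126},
{"dx":-0.87,"dy":-4.28,"dz":0.42,"roll":-0.126},
{"dx":-0.32,"dy":-4.35,"dz":0.42,"roll":-0.126},
{"dx":0.23,"dy":-4.36,"dz":0.42,"roll":-0.126},
{"dx":0.77,"dy":-4.29,"dz":0.42,"roll":-0.126},
{"dx":1.31,"dy":-4.16,"dz":0.42,"roll":-0.126},
{"dx":1.82,"dy":-3.96,"dz":0.42,"roll":-0.126},
```

drive_tool([
  {"dx": -2.4, "dy": -3.7, "dz": 0.4, "roll": -0.126},
  {"dx": -1.9, "dy": -3.9, "dz": 0.4, "roll": -0.126},
  {"dx": -1.4, "dy": -4.1, "dz": 0.4, "roll": -0.126},
  {"dx": -0.9, "dy": -4.3, "dz": 0.4, "roll": -0.126},
  {"dx": -0.3, "dy": -4.3, "dz": 0.4, "roll": -0.126},
  {"dx": 0.2, "dy": -4.4, "dz": 0.4, "roll": -0.126},
  {"dx": 0.8, "dy": -4.3, "dz": 0.4, "roll": -0.126},
  {"dx": 1.3, "dy": -4.2, "dz": 0.4, "roll": -0.126},
  {"dx": 1.8, "dy": -4.0, "dz": 0.4, "roll": -0.126},
  {},
], fingers=0.6)

```text
validation failed for argument at $.co...
```

```bash
python3 plan.py .455 -.262 .16 -3.6; python3 - <<'E'
from h import *
c=cap('wrist','w1'); W=cloud(c); Z=W[...,2]
s=ctrl.sense();M=np.eye(4);M[:3,:3]=R.from_rotvec(s['tcp_rot']).as_matrix();M[:3,3]=s['tcp_pos']
print((np.linalg.inv(M)@c['cam_to_world']).round(3).tolist(),c['fx'])
m=(Z>.097)&(Z<.112)&(np.hypot(W[...,0]-.455,W[...,1]+.262)<.05)
r=cv2.minAreaRect((W[m][:,:2]*1000).astype(np.float32));print('rib',m.sum(),r,np.median(W[m],0))
m=(Z>.075)&(Z<.086)&(np.hypot(W[...,0]-.455,W[...,1]+.262)<.1)
r=cv2.minAreaRect((W[m][:,:2]*1000).astype(np.float32));print('top',m.sum(),r,np.median(W[m],0))
E
```

```text
pos [ 0.2268 -0.5816  0.2381] yaw -68.7 tilt 0.12 d [228.2 319.6 -78.1] dyaw 65.1 F [-1.  -1.2 -0.3] g 0.999 t 0.1 n 9
{"dx":-2.39,"dy":-3.65,"dz":0.87,"roll":-0.126},
{"dx":-1.91,"dy":-3.92,"dz":0.87,"roll":-0.126},
{"dx":-1.40,"dy":-4.13,"dz":0.87,"roll":-0.126},
{"dx":-0.87,"dy":-4.28,"dz":0.87,"roll":-0.126},
{"dx":-0.32,"dy":-4.35,"dz":0.87,"roll":-0.126},
{"dx":0.23,"dy":-4.36,"dz":0.87,"roll":-0.126},
{"dx":0.77,"dy":-4.29,"dz":0.87,"roll":-0.126},
{"dx":1.31,"dy":-4.16,"dz":0.87,"roll":-0.126},
{"dx":1.82,"dy":-3.96,"dz":0.87,"roll":-0.126},
[[1.0, -0.001, -0.0, -0.0], [-0.001, -0.946, -0.323, -0.081], [0.0, 0.323, -0.946, -0.135], [0.0, 0.0, 0.0, 1.0]] 369.37677625306776
rib 0 ((0.0, 0.0), (0.0, 0.0), 0.0) [nan nan nan]
top 0 ((0.0, 0.0), (0.0, 0.0), 0.0) [nan nan nan]
  return _methods._mean(a, axis=axis, dtype=dtype,
  ret = um.true_divide(
```

View pics/w1.png

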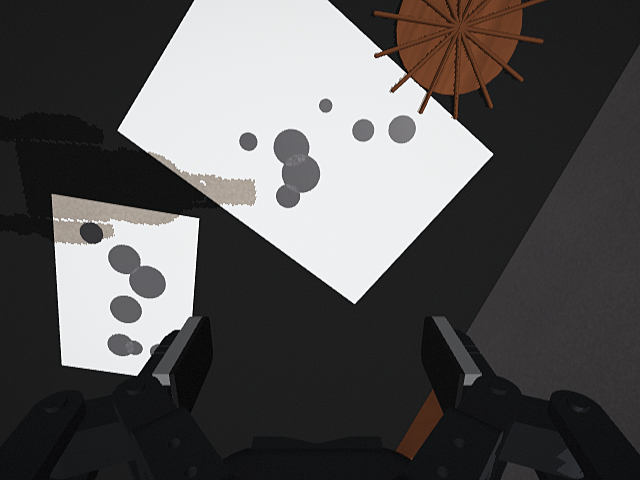

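The move was refused because of the empty row, so this picture (3/14 viewed plus one crop) shows only paper sheets and the open fingers at (180,350)/(460,350). I'll resend it with full rows.

drive_tool([
  {"dx": -2.4, "dy": -3.7, "dz": 0.4, "roll": -0.126},
  {"dx": -1.9, "dy": -3.9, "dz": 0.4, "roll": -0.126},
  {"dx": -1.4, "dy": -4.1, "dz": 0.4, "roll": -0.126},
  {"dx": -0.9, "dy": -4.3, "dz": 0.4, "roll": -0.126},
  {"dx": -0.3, "dy": -4.3, "dz": 0.4, "roll": -0.126},
  {"dx": 0.2, "dy": -4.4, "dz": 0.4, "roll": -0.126},
  {"dx": 0.8, "dy": -4.3, "dz": 0.4, "roll": -0.126},
  {"dx": 1.3, "dy": -4.2, "dz": 0.4, "roll": -0.126},
  {"dx": 1.8, "dy": -4.0, "dz": 0.4, "roll": -0.126},
  {"dx": 0, "dy": 0, "dz": 0, "roll": 0},
], fingers=0.6)

```text
time_s: 1.15
tcp_pos: [0.4548, -0.2464, 0.1978]
tcp_rot: [-3.139, 0.037, 0.003]
wrist_force: [-0.6, -0.1, -0.2]
grip_width: 0.596
```

```bash
cat > w.py <<'E'
from h import *
import sys
def wrect(lo,hi,x,y,r,name,c=None):
    c=c or cap('wrist'); W=cloud(c); Z=W[...,2]
    m=(Z>lo)&(Z<hi)&(np.hypot(W[...,0]-x,W[...,1]-y)<r)
    if m.sum()<10: print(name,'none',m.sum()); return c
    q=cv2.minAreaRect((W[m][:,:2]*1000).astype(np.float32)); print(name,m.sum(),np.round(q[0],1),np.round(q[1],1),round(q[2],2),np.median(W[m],0).round(4)); return c
E
python3 - <<'E'
from w import *
c=wrect(.097,.112,.455,-.262,.05,'rib'); wrect(.075,.086,.455,-.262,.1,'top',c)
E
python3 plan.py .455 -.262 .16 -3.6
```

```text
rib 1510 [ 454.4 -261.6] [51.  14.1] 86.14 [ 0.4545 -0.2592  0.105 ]
top 4411 [ 454.4 -261.9] [170.6  20.1] 86.2 [ 0.4551 -0.2276  0.08  ]
pos [ 0.4539 -0.2484  0.1981] yaw -1.5 tilt 0.13 d [  1.1 -13.6 -38.1] dyaw -2.1 F [ 0.7 -0.4  0. ] g 0.602 t 1.2 n 1
{"dx":0.14,"dy":1.36,"dz":3.81,"roll":0.037},
```

drive_tool([
  {"dx": 0.05, "dy": 1.35, "dz": 2.0, "roll": 0.04},
  {"dx": 0, "dy": 0, "dz": 2.0, "roll": 0},
  {"dx": 0, "dy": 0, "dz": 0, "roll": 0},
  {"dx": 0, "dy": 0, "dz": 0, "roll": 0},
])

```text
time_s: 1.6
tcp_pos: [0.4532, -0.2657, 0.1583]
tcp_rot: [3.136, -0.113, -0.002]
wrist_force: [-0.1, 1.0, 1.1]
grip_width: 0.599
```

```bash
python3 plan.py .4544 -.2618 .0925 -3.85
```

```text
pos [ 0.4532 -0.2657  0.1583] yaw -4.12 tilt 0.21 d [  1.2   3.9 -65.8] dyaw 0.27 F [-0.1  1.   1.1] g 0.599 t 1.6 n 2
single: [ 0.05 -0.21  3.29] roll -0.002
```

drive_tool([
  {"dx": 0.1, "dy": -0.4, "dz": 2.2, "roll": 0},
  {"dx": 0, "dy": 0, "dz": 2.2, "roll": 0},
  {"dx": 0, "dy": 0, "dz": 1.5, "roll": 0},
  {"dx": 0, "dy": 0, "dz": 0, "roll": 0},
  {"dx": 0, "dy": 0, "dz": 0, "roll": 0},
])

```text
time_s: 2.1
tcp_pos: [0.4564, -0.2682, 0.1039]
tcp_rot: [3.129, -0.123, 0.01]
wrist_force: [0.2, -0.4, 0.2]
grip_width: 0.605
```

```bash
python3 plan.py .4544 -.2618 .0925 -3.85
```

```text
pos [ 0.4564 -0.2682  0.1039] yaw -4.51 tilt 0.67 d [ -2.    6.4 -11.4] dyaw 0.66 F [ 0.2 -0.4  0.2] g 0.605 t 2.1 n 1
{"dx":-0.25,"dy":-0.63,"dz":1.14,"roll":-0.012},
```

drive_tool([
  {"dx": -0.25, "dy": -0.6, "dz": 1.1, "roll": -0.01},
  {"dx": 0, "dy": 0, "dz": 0, "roll": 0},
])

```text
time_s: 2.3
tcp_pos: [0.4553, -0.2631, 0.0945]
tcp_rot: [3.128, -0.108, 0.015]
wrist_force: [-0.8, 0.4, 0.3]
grip_width: 0.602
```

```bash
python3 plan.py .4544 -.2618 .0925 -3.85; python3 -c "
from h import *
for i in range(6):
    ctrl.capture('wrist'); s=ctrl.sense(); print(s['tcp_pos'].round(4),s['tcp_rot'].round(3),s['time_s'])"
```

```text
pos [ 0.4553 -0.2631  0.0945] yaw -3.95 tilt 0.86 d [-0.9  1.3 -2. ] dyaw 0.1 F [-0.8  0.4  0.3] g 0.602 t 2.3 n 1
single: [-0.1  -0.13  0.19] roll -0.002
[ 0.4566 -0.2641  0.0955] [ 3.126 -0.108  0.018] 2.35
[ 0.457  -0.2645  0.0959] [ 3.125 -0.108  0.02 ] 2.4
[ 0.4572 -0.2645  0.096 ] [ 3.125 -0.108  0.02 ] 2.45
[ 0.4571 -0.2645  0.0959] [ 3.125 -0.108  0.02 ] 2.5
[ 0.4571 -0.2645  0.0959] [ 3.126 -0.108  0.02 ] 2.55
[ 0.457  -0.2645  0.0958] [ 3.126 -0.108  0.019] 2.6
```

drive_tool([
  {"dx": -0.35, "dy": -0.3, "dz": 0.4, "roll": 0},
])

```text
time_s: 2.7
tcp_pos: [0.4548, -0.262, 0.0925]
tcp_rot: [3.124, -0.108, 0.023]
wrist_force: [0.4, -0.7, 0.7]
grip_width: 0.603
```

```bash
cat > st.py <<'E'
from h import *
for i in range(4): ctrl.capture('wrist')
E
python3 st.py; python3 plan.py .4544 -.2618 .0925 -3.85
```

```text
pos [ 0.4534 -0.261   0.0914] yaw -3.96 tilt 1.03 d [ 1.  -0.8  1.1] dyaw 0.11 F [ 0.2 -0.4  0. ] g 0.599 t 2.9 n 1
single: [ 0.11  0.08 -0.11] roll -0.002
```

drive_tool([
  {"dx": 0, "dy": 0, "dz": 0, "roll": 0},
  {"dx": 0, "dy": 0, "dz": 0, "roll": 0},
  {"dx": 0, "dy": 0, "dz": 0, "roll": 0},
  {"dx": 0, "dy": 0, "dz": 0, "roll": 0},
  {"dx": 0, "dy": 0, "dz": 0, "roll": 0},
  {"dx": 0, "dy": 0, "dz": 0, "roll": 0},
], fingers=0, squeeze=70)

```text
time_s: 3.5
tcp_pos: [0.4541, -0.2613, 0.0916]
tcp_rot: [3.126, -0.108, 0.02]
wrist_force: [0.5, 1.4, -0.1]
grip_width: 0.145
```

drive_tool([
  {"dx": 0, "dy": 0, "dz": -3, "roll": 0},
  {"dx": 0, "dy": 0, "dz": -4, "roll": 0},
  {"dx": 0, "dy": 0, "dz": -3, "roll": 0},
  {"dx": 0, "dy": 0, "dz": 0, "roll": 0},
])

```text
time_s: 3.9
tcp_pos: [0.4488, -0.2573, 0.1894]
tcp_rot: [3.132, -0.109, 0.003]
wrist_force: [0.5, -0.3, -2.4]
grip_width: 0.146
```

```bash
python3 - <<'E'
from w import *
# mould axes: yaw 12.1, centre of block (.6497,.0703)
y=np.radians(12.1); ex=np.array([np.cos(y),np.sin(y)]); ey=np.array([-np.sin(y),np.cos(y)])
o=np.array([.6497,.0703])-.047*ex; print('origin',o,'cover seat',o-.010*ex)
print('ports',[(o+.052*ex+k*ey).round(4).tolist() for k in(-.066,-.022,.022,.066)],'knuck',(o-.101*ey).round(4),(o+.101*ey).round(4))
E
python3 plan.py .55 .06 .24 12.1
```

```text
origin [0.60374419 0.06044793] cover seat [0.59396636 0.05835174]
ports [[0.6684, 0.0068], [0.6592, 0.0498], [0.65, 0.0929], [0.6408, 0.1359]] knuck [ 0.6249 -0.0383] [0.5826 0.1592]
pos [ 0.4488 -0.2573  0.1894] yaw -3.98 tilt 0.43 d [101.2 317.3  50.6] dyaw 16.08 F [ 0.5 -0.3 -2.4] g 0.146 t 3.9 n 8
{"dx":0.99,"dy":-4.04,"dz":-0.63,"roll":-0.035},
{"dx":1.13,"dy":-4.01,"dz":-0.63,"roll":-0.035},
{"dx":1.27,"dy":-3.97,"dz":-0.63,"roll":-0.035},
{"dx":1.41,"dy":-3.92,"dz":-0.63,"roll":-0.035},
{"dx":1.54,"dy":-3.87,"dz":-0.63,"roll":-0.035},
{"dx":1.68,"dy":-3.81,"dz":-0.63,"roll":-0.035},
{"dx":1.81,"dy":-3.75,"dz":-0.63,"roll":-0.035},
{"dx":1.94,"dy":-3.68,"dz":-0.63,"roll":-0.035},
```

drive_tool([
  {"dx": 1.0, "dy": -4.0, "dz": -1.2, "roll": -0.035},
  {"dx": 1.1, "dy": -4.0, "dz": -1.0, "roll": -0.035},
  {"dx": 1.3, "dy": -4.0, "dz": -1.0, "roll": -0.035},
  {"dx": 1.4, "dy": -3.9, "dz": -0.6, "roll": -0.035},
  {"dx": 1.5, "dy": -3.9, "dz": -0.6, "roll": -0.035},
  {"dx": 1.7, "dy": -3.8, "dz": -0.6, "roll": -0.035},
  {"dx": 1.8, "dy": -3.7, "dz": 0, "roll": -0.035},
  {"dx": 1.9, "dy": -3.7, "dz": 0, "roll": -0.035},
  {"dx": 0, "dy": 0, "dz": 0, "roll": 0},
  {"dx": 0, "dy": 0, "dz": 0, "roll": 0},
])

```text
time_s: 4.9
tcp_pos: [0.5408, 0.0725, 0.2165]
tcp_rot: [3.121, 0.341, -0.042]
wrist_force: [0.0, 0.0, -3.6]
grip_width: 0.146
```

```bash
python3 - <<'E'
from w import *
c=cap('wrist','w2'); W=cloud(c);Z=W[...,2]
m=(abs(Z-.08)<.004)&(np.hypot(W[...,0]-.65,W[...,1]-.07)<.12)
q=cv2.minAreaRect((W[m][:,:2]*1000).astype(np.float32)); print('mould top',m.sum(),q)
for (x,y) in [(.6684,.0068),(.6592,.0498),(.65,.0929),(.6408,.1359)]:
    wrect(.0965,.105,x,y,.015,'port',c)
wrect(.04,.05,.6249,-.0383,.025,'kr',c);wrect(.04,.05,.5826,.1592,.025,'kl',c)
E
python3 plan.py .594 .0584 .21 12.1
```

```text
mould top 21246 ((649.0430908203125, 71.20155334472656), (90.51911163330078, 170.79002380371094), 11.81115436553955)
port 243 [666.1   9.4] [14.  14.3] 34.62 [0.6654 0.0094 0.0996]
port 276 [657.1  51.6] [14.8 13.7] 36.0 [0.6564 0.0522 0.0997]
port 323 [647.9  94.2] [15.2 13.1] 88.84 [0.6471 0.0946 0.0998]
port 376 [638.6 136.9] [13.3 15.1] 5.73 [0.6382 0.1371 0.0997]
kr 318 [621.2 -33.2] [18.  34.2] 28.56 [ 0.6215 -0.0347  0.0454]
kl 1027 [587.2 157.4] [29.5 37.5] 46.03 [0.5872 0.1572 0.0459]
pos [0.5406 0.0724 0.2164] yaw 12.42 tilt 1.53 d [ 53.4 -14.   -6.4] dyaw -0.32 F [ 0.6  1.  -2.9] g 0.148 t 4.95 n 2
single: [2.46 1.26 0.25] roll 0.003
```

View pics/w2.png

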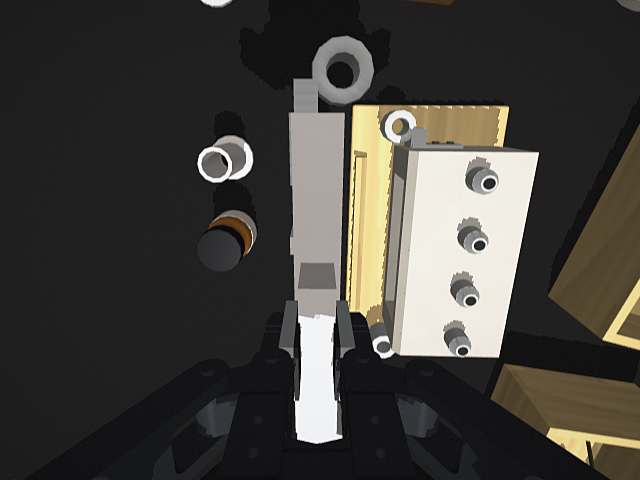

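The picture shows the cover held centrally by its rib (318,380) and the mould to its right, knuckles at (400,125)/(383,345), with the four ports clear.

drive_tool([
  {"dx": 2.4, "dy": 1.2, "dz": 0.4, "roll": 0},
  {"dx": 2.4, "dy": 1.2, "dz": 0.4, "roll": 0},
  {"dx": 0, "dy": 0, "dz": 0, "roll": 0},
  {"dx": 0, "dy": 0, "dz": 0, "roll": 0},
])

```text
time_s: 5.35
tcp_pos: [0.5892, 0.0543, 0.2011]
tcp_rot: [3.123, 0.331, -0.058]
wrist_force: [1.2, -0.0, -2.7]
grip_width: 0.148
```

```bash
cat > seat.py <<'E'
from w import *
s=ctrl.sense(); M=R.from_rotvec(s['tcp_rot']).as_matrix(); print('zaxis',M[:,2].round(4))
c=cap('top'); 
for n,c in(('top',c),('wrist',cap('wrist'))):
    W=cloud(c); Z=W[...,2]; a=np.radians(12); e=np.array([[np.cos(a),np.sin(a)],[-np.sin(a),np.cos(a)]])
    L=(W[...,:2]-np.array([.6034,.0609]))@e.T   # mould frame
    zc=s['tcp_pos'][2]-.0914
    def f(nm,m):
        if m.sum()<10: return print(n,nm,'none')
        q=cv2.minAreaRect((L[m]*1000).astype(np.float32)); print(n,nm,m.sum(),np.round(q[0],1),np.round(q[1],1),round(q[2],2),'z',np.median(Z[m]).round(4))
    f('cover top',(abs(Z-zc-.08)<.004)&(abs(L[...,1])<.09)&(abs(L[...,0]+.01)<.02))
    for sg,k in((-1,'r'),(1,'l')):
        f('cov kn'+k,(abs(Z-zc-.062)<.004)&(np.hypot(L[...,0],L[...,1]-sg*.101)<.02))
    f('block',(abs(Z-.08)<.004)&(abs(L[...,1])<.1)&(L[...,0]>.0)&(L[...,0]<.11))
E
python3 seat.py; python3 plan.py .5932 .0587 .19 12
```

```text
zaxis [-0.0366 -0.0042 -0.9993]
top cover top 351 [-17.2  -4.5] [168.9  20.8] 89.87 z 0.1893
top cov knr 64 [  -7.3 -104.7] [22.  23.7] 19.9 z 0.1695
top cov knl none
top block 401 [51.6 -0.3] [169.7  67.2] 89.83 z 0.0799
wrist cover top 9683 [-18.    0.8] [161.2  20.1] 89.99 z 0.1901
wrist cov knr 44 [ -5.6 -92.9] [3.5 4.9] 1.28 z 0.1695
wrist cov knl 2388 [-7.7 98.1] [23.4 25.4] 19.46 z 0.1722
wrist block 25378 [46.7  0.1] [ 90.6 170.3] 0.01 z 0.08
pos [0.5891 0.0546 0.2015] yaw 12.14 tilt 2.06 d [  4.1   4.1 -11.5] dyaw -0.14 F [-0.5 -0.1 -3.3] g 0.146 t 5.45 n 1
single: [ 0.53 -0.31  1.13] roll 0.003
```

drive_tool([
  {"dx": -4, "dy": 0, "dz": -2, "roll": 0},
  {"dx": 0, "dy": 0, "dz": 0, "roll": 0},
  {"dx": 0, "dy": 0, "dz": 0, "roll": 0},
])

```text
time_s: 5.75
tcp_pos: [0.5459, 0.0453, 0.219]
tcp_rot: [-3.123, -0.33, 0.071]
wrist_force: [-0.2, -0.2, -2.6]
grip_width: 0.144
```

```bash
cat > p2.py <<'E'
from h import *
s=ctrl.sense(); M=R.from_rotvec(s['tcp_rot']).as_matrix(); print('zaxis',M[:,2].round(4),s['tcp_pos'].round(4),s['time_s'])
E
python3 p2.py
```

```text
zaxis [-0.0453 -0.0041 -0.999 ] [0.5459 0.0453 0.219 ] 5.75
```

drive_tool([
  {"dx": 0, "dy": 0, "dz": 0, "roll": 0},
  {"dx": 0, "dy": 0, "dz": 0, "roll": 0},
  {"dx": 0, "dy": 0, "dz": 0, "roll": 0},
  {"dx": 0, "dy": 0, "dz": 0, "roll": 0},
  {"dx": 0, "dy": 0, "dz": 0, "roll": 0},
  {"dx": 0, "dy": 0, "dz": 0, "roll": 0},
])

```text
time_s: 6.35
tcp_pos: [0.5471, 0.0457, 0.2201]
tcp_rot: [-3.123, -0.33, 0.066]
wrist_force: [-1.3, 0.2, -3.0]
grip_width: 0.143
```

```bash
python3 p2.py
```

```text
zaxis [-0.0421 -0.0039 -0.9991] [0.5471 0.0457 0.2201] 6.35
```

drive_tool([
  {"dx": 0, "dy": 0, "dz": -4, "roll": 0},
  {"dx": 0, "dy": 0, "dz": -4, "roll": 0},
])

```text
time_s: 6.55
tcp_pos: [0.5455, 0.0461, 0.2938]
tcp_rot: [-3.121, -0.33, 0.093]
wrist_force: [1.1, -0.6, -2.2]
grip_width: 0.148
```

```bash
python3 p2.py
```

```text
zaxis [-0.0594 -0.004  -0.9982] [0.5455 0.0461 0.2938] 6.55
```

drive_tool([
  {"dx": 0, "dy": 0, "dz": 0, "roll": 0},
  {"dx": 0, "dy": 0, "dz": 0, "roll": 0},
])

```text
time_s: 6.75
tcp_pos: [0.5492, 0.0461, 0.2993]
tcp_rot: [-3.122, -0.33, 0.076]
wrist_force: [-0.5, 0.6, -3.7]
grip_width: 0.148
```

```bash
python3 p2.py
```

```text
zaxis [-0.048  -0.0039 -0.9988] [0.5492 0.0461 0.2993] 6.75
```

drive_tool([
  {"dx": 0, "dy": 0, "dz": 1, "roll": 0},
  {"dx": 0, "dy": 0, "dz": 1, "roll": 0},
  {"dx": 0, "dy": 0, "dz": 1, "roll": 0},
  {"dx": 0, "dy": 0, "dz": 1, "roll": 0},
  {"dx": 0, "dy": 0, "dz": 1, "roll": 0},
  {"dx": 0, "dy": 0, "dz": 1, "roll": 0},
])

```text
time_s: 7.35
tcp_pos: [0.5417, 0.0459, 0.2275]
tcp_rot: [-3.121, -0.33, 0.093]
wrist_force: [-0.3, -0.4, -3.5]
grip_width: 0.15
```

```bash
python3 p2.py
```

```text
zaxis [-0.0591 -0.004  -0.9982] [0.5417 0.0459 0.2275] 7.35
```

drive_tool([
  {"dx": 0, "dy": 0, "dz": 0, "roll": 0},
])

```text
time_s: 7.45
tcp_pos: [0.5399, 0.0458, 0.2247]
tcp_rot: [-3.12, -0.33, 0.101]
wrist_force: [-0.4, 0.0, -3.9]
grip_width: 0.147
```

```bash
python3 p2.py
```

```text
zaxis [-0.0642 -0.004  -0.9979] [0.5399 0.0458 0.2247] 7.45
```

drive_tool([
  {"dx": 0, "dy": -5, "dz": 0, "roll": 0},
])

```text
time_s: 7.55
tcp_pos: [0.5314, 0.0901, 0.2249]
tcp_rot: [3.123, 0.32, -0.098]
wrist_force: [1.9, 0.9, -2.8]
grip_width: 0.143
```

```bash
python3 p2.py; python3 st.py;python3 p2.py
```

```text
zaxis [-0.0621 -0.0074 -0.998 ] [0.5314 0.0901 0.2249] 7.55
zaxis [-0.0634 -0.0045 -0.998 ] [0.5296 0.0952 0.2255] 7.75
```

drive_tool([
  {"dx": -5, "dy": 0, "dz": 0, "roll": 0},
])

```text
time_s: 7.85
tcp_pos: [0.486, 0.0848, 0.228]
tcp_rot: [-3.121, -0.335, 0.092]
wrist_force: [-1.8, -0.5, -2.8]
grip_width: 0.148
```

```bash
python3 p2.py; python3 st.py;python3 p2.py
```

```text
zaxis [-0.0583 -0.0046 -0.9983] [0.486  0.0848 0.228 ] 7.85
zaxis [-0.064  -0.0049 -0.9979] [0.4797 0.0838 0.2283] 8.05
```

drive_tool([
  {"dx": 0, "dy": 0, "dz": 5, "roll": 0},
])

```text
time_s: 8.15
tcp_pos: [0.4862, 0.0838, 0.1866]
tcp_rot: [-3.122, -0.332, 0.064]
wrist_force: [4.2, 0.9, -3.1]
grip_width: 0.147
```

```bash
python3 p2.py; python3 st.py;python3 p2.py
```

```text
zaxis [-0.0407 -0.0031 -0.9992] [0.4862 0.0838 0.1866] 8.15
zaxis [-0.065  -0.005  -0.9979] [0.4769 0.0832 0.1789] 8.35
```

drive_tool([
  {"dx": 0, "dy": 0, "dz": -5, "roll": 0},
])

```text
time_s: 8.45
tcp_pos: [0.4758, 0.0828, 0.2243]
tcp_rot: [-3.12, -0.331, 0.124]
wrist_force: [-0.4, 0.8, -3.1]
grip_width: 0.144
```

```bash
cat > st.py <<'E'
from h import *
for i in range(3): ctrl.capture('wrist')
E
python3 st.py;python3 p2.py
```

```text
zaxis [-0.0503 -0.0039 -0.9987] [0.4861 0.0838 0.2352] 8.6
```

drive_tool([
  {"dx": 0, "dy": 0, "dz": 5, "roll": 0},
  {"dx": 0, "dy": 0, "dz": 0, "roll": 0},
])

```text
time_s: 8.8
tcp_pos: [0.4874, 0.0837, 0.1888]
tcp_rot: [-3.122, -0.331, 0.065]
wrist_force: [-2.7, 0.3, -4.2]
grip_width: 0.145
```

```bash
python3 p2.py; python3 st.py;python3 p2.py
```

```text
zaxis [-0.0412 -0.0032 -0.9991] [0.4874 0.0837 0.1888] 8.8
zaxis [-0.025  -0.0018 -0.9997] [0.4943 0.0844 0.1957] 8.95
```

drive_tool([
  {"dx": 0, "dy": 0, "dz": -5, "roll": 0},
])

```text
time_s: 9.05
tcp_pos: [0.4906, 0.084, 0.2389]
tcp_rot: [-3.122, -0.331, 0.062]
wrist_force: [-0.2, -0.4, -4.4]
grip_width: 0.147
```

```bash
python3 st.py;python3 p2.py
```

```text
zaxis [-1.250e-02 -8.000e-04 -9.999e-01] [0.5    0.0848 0.2497] 9.2
```

drive_tool([
  {"dx": 0, "dy": 0, "dz": 5, "roll": 0},
  {"dx": 0, "dy": 0, "dz": 0, "roll": 0},
])

```text
time_s: 9.4
tcp_pos: [0.5011, 0.0849, 0.2022]
tcp_rot: [-3.124, -0.332, 0.011]
wrist_force: [-2.0, 0.1, -5.5]
grip_width: 0.148
```

```bash
python3 p2.py; python3 st.py;python3 p2.py; python3 plan.py .53 .045 .24 12
```

```text
zaxis [-7.2e-03 -4.0e-04 -1.0e+00] [0.5011 0.0849 0.2022] 9.4
zaxis [ 0.0101  0.0011 -0.9999] [0.5083 0.0856 0.2096] 9.55
pos [0.5083 0.0856 0.2096] yaw 12.13 tilt 0.58 d [ 21.7 -40.6  30.4] dyaw -0.13 F [-0.2  0.1 -2.7] g 0.148 t 9.55 n 2
single: [ 0.65  2.21 -1.51] roll 0.001
```

drive_tool([
  {"dx": 3.8, "dy": 2.2, "dz": 0, "roll": 0},
])

```text
time_s: 9.65
tcp_pos: [0.5445, 0.0734, 0.2093]
tcp_rot: [-3.122, -0.335, -0.002]
wrist_force: [0.5, 1.2, -4.5]
grip_width: 0.145
```

```bash
python3 st.py;python3 p2.py; python3 plan.py .5932 .0587 .20 12
```

```text
zaxis [ 0.0159  0.0011 -0.9999] [0.5539 0.0715 0.2126] 9.8
pos [0.5539 0.0715 0.2126] yaw 12.07 tilt 0.92 d [ 39.3 -12.8 -12.6] dyaw -0.07 F [ 1.   0.1 -2.5] g 0.149 t 9.8 n 1
single: [3.56 2.07 1.32] roll 0.001
```

drive_tool([
  {"dx": 3.3, "dy": 2.1, "dz": 1.2, "roll": 0},
])

```text
time_s: 9.9
tcp_pos: [0.5877, 0.0594, 0.2024]
tcp_rot: [-3.123, -0.332, -0.019]
wrist_force: [1.0, 0.2, -3.3]
grip_width: 0.147
```

```bash
python3 st.py; python3 seat.py;  python3 plan.py .5932 .0587 .19 12
```

```text
zaxis [ 0.0169  0.001  -0.9999]
top cover top 384 [-13.3  -2.4] [ 21.1 169.8] 0.22 z 0.1898
top cov knr 88 [  -4.9 -103.2] [24.6 29.1] 83.22 z 0.1718
top cov knl none
top block 231 [56.7 -0.5] [ 68.  170.2] 0.12 z 0.0798
wrist cover top 9621 [-14.7   3.9] [ 20.1 160.3] 0.2 z 0.1904
wrist cov knr 47 [ -1.3 -90. ] [2.9 4. ] 2.98 z 0.1712
wrist cov knl 2705 [ -5.7 100.4] [27.4 25.4] 0.22 z 0.1725
wrist block 23274 [48.2  0.1] [ 87.1 170.2] 0.13 z 0.08
pos [0.5906 0.058  0.2019] yaw 12.05 tilt 0.91 d [  2.6   0.7 -11.9] dyaw -0.05 F [-1.1 -0.1 -3.8] g 0.146 t 10.15 n 1
single: [ 0.25 -0.02  1.19] roll 0.001
```

drive_tool([
  {"dx": 0.25, "dy": -0.12, "dz": 1.8, "roll": 0},
])

```text
time_s: 10.25
tcp_pos: [0.5949, 0.06, 0.1876]
tcp_rot: [3.123, 0.33, 0.035]
wrist_force: [0.2, -0.2, -2.5]
grip_width: 0.151
```

```bash
python3 st.py; python3 seat.py;  python3 plan.py .5932 .0595 .10 12
```

```text
zaxis [ 0.0129  0.0014 -0.9999]
top cover top 362 [-13.5   0.8] [ 21.1 169.6] 0.15 z 0.1719
top cov knr 81 [ -5.3 -99.9] [22.2 27. ] 75.86 z 0.1536
top cov knl none
top block 256 [51.5 -0.5] [ 67.8 170.1] 0.33 z 0.0796
wrist cover top 9606 [-13.4   6.1] [ 20.1 160.1] 0.25 z 0.173
wrist cov knr 50 [  0.2 -88.2] [2.8 4.2] 0.11 z 0.1537
wrist cov knl 2890 [ -5.6 101.9] [29.6 25.6] 14.02 z 0.1551
wrist block 25722 [48.2  0.2] [ 87.6 170.4] 0.12 z 0.08
pos [0.5928 0.06   0.1848] yaw 12.08 tilt 0.93 d [  0.4  -0.5 -84.8] dyaw -0.08 F [ 0.4  0.6 -3.5] g 0.147 t 10.5 n 2
single: [-0.05  0.02  4.24] roll 0.001
```

drive_tool([
  {"dx": 0.1, "dy": 0.0, "dz": 4, "roll": 0},
])

```text
time_s: 10.6
tcp_pos: [0.6009, 0.0603, 0.1588]
tcp_rot: [3.121, 0.332, 0.047]
wrist_force: [6.7, -0.6, 25.6]
grip_width: 0.147
```

```bash
python3 st.py; python3 seat.py;  python3 plan.py .5932 .0595 .104 12
```

```text
zaxis [ 0.0181  0.0013 -0.9998]
top cover top 265 [-11.    0.4] [168.6  22.3] 89.75 z 0.1374
top cov knr 86 [ -2.8 -99.3] [23.  31.1] 76.48 z 0.1185
top cov knl none
top block 258 [52.  -0.3] [ 77.4 169.7] 0.12 z 0.0798
wrist cover top 9468 [-11.8   7.9] [ 21.9 158. ] 0.08 z 0.1383
wrist cov knr 58 [  2.6 -86.4] [3.5 3.6] 1.74 z 0.117
wrist cov knl 2907 [ -4.2 102.5] [32.4 25.8] 14.18 z 0.1206
wrist block 32284 [48.2  1.1] [ 87.7 168.9] 0.12 z 0.08
pos [0.5949 0.0604 0.146 ] yaw 12.08 tilt 1.05 d [ -1.7  -0.9 -42. ] dyaw -0.08 F [-0.2 -0.  -3.3] g 0.144 t 10.85 n 1
single: [-0.26  0.04  4.19] roll 0.001
```

drive_tool([
  {"dx": -0.1, "dy": 0.0, "dz": 1.5, "roll": 0},
])

```text
time_s: 10.95
tcp_pos: [0.596, 0.0603, 0.1331]
tcp_rot: [3.123, 0.331, 0.036]
wrist_force: [0.2, 0.2, -3.9]
grip_width: 0.145
```

```bash
python3 st.py; python3 plan.py .5932 .0595 .10 12
```

```text
pos [0.5926 0.0602 0.1288] yaw 12.08 tilt 0.84 d [  0.6  -0.7 -28.8] dyaw -0.08 F [-0.6 -0.3 -3. ] g 0.147 t 11.1 n 1
single: [0.   0.08 2.88] roll 0.001
```

drive_tool([
  {"dx": -0.05, "dy": 0.05, "dz": 1.2, "roll": 0},
])

```text
time_s: 11.2
tcp_pos: [0.5945, 0.0598, 0.118]
tcp_rot: [3.124, 0.331, 0.031]
wrist_force: [1.0, -0.1, -3.0]
grip_width: 0.141
```

```bash
python3 st.py; python3 seat.py; python3 plan.py .5932 .0595 .10 12
```

```text
zaxis [ 0.0107  0.0015 -0.9999]
top cover top 201 [-15.1  -1.1] [ 21.9 164.6] 0.05 z 0.1055
top cov knr 72 [ -5.5 -99.9] [25.7 24.7] 15.34 z 0.0862
top cov knl none
top block 239 [41.5 -8.9] [180.8  78.6] 89.78 z 0.0791
wrist cover top 3869 [-15.4   7.9] [ 22.1 158. ] 0.03 z 0.107
wrist cov knr 67 [ -1.2 -86.5] [3.6 3.1] 12.71 z 0.0854
wrist cov knl 726 [ -6.  102.8] [28.6 25.5] 18.6 z 0.089
wrist block 40266 [46.4 -1.2] [174.   91.5] 89.57 z 0.08
pos [0.5922 0.0596 0.1163] yaw 12.07 tilt 0.8 d [  1.   -0.1 -16.3] dyaw -0.07 F [ 0.8  0.1 -3.6] g 0.142 t 11.45 n 1
single: [0.07 0.03 1.63] roll 0.001
```

drive_tool([
  {"dx": 0.38, "dy": 0.0, "dz": 0, "roll": 0},
])

```text
time_s: 11.55
tcp_pos: [0.596, 0.0604, 0.1166]
tcp_rot: [-3.124, -0.33, -0.022]
wrist_force: [0.8, 0.8, -2.6]
grip_width: 0.146
```

```bash
sed -i 's/-.0914/-.0895/' seat.py; python3 st.py; python3 seat.py; python3 plan.py .5932 .0595 .10 12; python3 -c "
from h import *
c=cap('top');cv2.imwrite('pics/t2.png',cv2.resize(c['img'][160:260,225:375],None,fx=5,fy=5,interpolation=2))"
```

```text
zaxis [ 0.0149  0.0017 -0.9999]
top cover top 255 [-8.4 -0.7] [166.1  20.7] 89.99 z 0.1076
top cov knr 78 [ -1.4 -98.1] [27.6 30.4] 24.37 z 0.0887
top cov knl none
top block 265 [49.4 -3.9] [169.6  88.5] 87.84 z 0.0796
wrist cover top 9847 [-9.4  7.8] [ 20.1 157.9] 0.05 z 0.1088
wrist cov knr 44 [  3.7 -86.1] [3.5 3.8] 12.74 z 0.0881
wrist cov knl 3416 [ -3.5 102.1] [33.6 25.6] 14.56 z 0.0912
wrist block 39025 [47.3  1.6] [ 91.2 178.9] 0.69 z 0.08
pos [0.5963 0.0605 0.1167] yaw 12.08 tilt 0.85 d [ -3.1  -1.  -16.7] dyaw -0.08 F [ 1.  -1.1 -3.1] g 0.145 t 11.8 n 1
single: [-0.35  0.03  1.67] roll 0.001
```

View pics/t2.png

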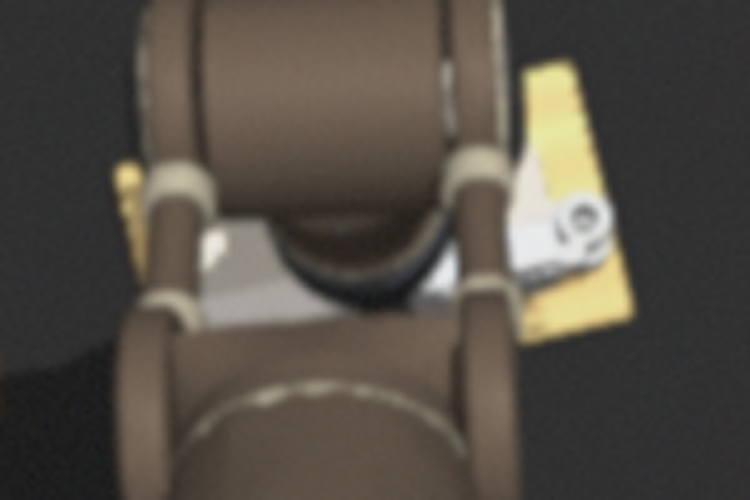

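The crop is mostly the arm; the right-hand knuckles at (585,220) are nearly concentric.

drive_tool([
  {"dx": -0.22, "dy": 0.0, "dz": 0.8, "roll": 0},
])

```text
time_s: 11.95
tcp_pos: [0.5957, 0.0601, 0.1099]
tcp_rot: [3.124, 0.331, 0.029]
wrist_force: [1.0, -0.0, -4.3]
grip_width: 0.146
```

```bash
python3 st.py; python3 seat.py
```

```text
zaxis [ 0.0128  0.0016 -0.9999]
top cover top 222 [-12.  -1.] [165.4  20.8] 89.68 z 0.0987
top cov knr 73 [ -4.4 -97.8] [28.9 27.7] 4.58 z 0.0793
top cov knl none
top block 260 [47.  -8.5] [181.1  89. ] 89.6 z 0.0793
wrist cover top 9833 [-12.3   7.7] [ 20.1 158.1] 0.07 z 0.1
wrist cov knr 49 [  1.1 -86.7] [3.3 2.9] 1.2 z 0.0788
wrist cov knl 3312 [-4.4 98.4] [30.7 34.9] 4.6 z 0.0824
wrist block 42322 [46.1  5.9] [188.1  92.1] 89.99 z 0.08
```

drive_tool([
  {"dx": -0.05, "dy": 0.0, "dz": 0.8, "roll": 0},
])

```text
time_s: 12.3
tcp_pos: [0.5951, 0.06, 0.1015]
tcp_rot: [3.124, 0.33, 0.028]
wrist_force: [1.0, -0.9, -2.8]
grip_width: 0.146
```

```bash
python3 st.py; python3 seat.py;  python3 plan.py .5942 .0595 .10 12
```

```text
zaxis [ 0.0168  0.0018 -0.9999]
top cover top 214 [-10.4  -1.3] [166.1  20.5] 89.91 z 0.0919
top cov knr 70 [ -2.9 -98.7] [30.  27.9] 7.42 z 0.0736
top cov knl none
top block 232 [47.1 -7.8] [ 87.1 180.8] 0.42 z 0.0794
wrist cover top 9851 [-11.2   7.8] [ 20.2 157.6] 0.14 z 0.0927
wrist cov knr 35 [  2.4 -85.1] [6.5 2.4] 83.19 z 0.0741
wrist cov knl 3344 [ -3.5 100.2] [32.1 29.8] 68.12 z 0.0748
wrist block 44101 [47.1  8.4] [ 91.6 184.2] 0.79 z 0.08
pos [0.5946 0.06   0.1009] yaw 12.09 tilt 0.95 d [-0.4 -0.5 -0.9] dyaw -0.09 F [ 0.9  0.6 -1. ] g 0.147 t 12.55 n 1
single: [-0.06  0.04  0.09] roll 0.002
```

drive_tool([
  {"dx": 0, "dy": 0, "dz": 0.15, "roll": 0},
  {"dx": 0, "dy": 0, "dz": 0, "roll": 0},
])

```text
time_s: 12.75
tcp_pos: [0.595, 0.0602, 0.1008]
tcp_rot: [3.124, 0.331, 0.026]
wrist_force: [0.3, -1.2, -2.0]
grip_width: 0.144
```

drive_tool([
  {"dx": 0, "dy": 0, "dz": 0, "roll": 0},
  {"dx": 0, "dy": 0, "dz": 0, "roll": 0},
  {"dx": 0, "dy": 0, "dz": 0, "roll": 0},
  {"dx": 0, "dy": 0, "dz": 0, "roll": 0},
], fingers=0.5)

```text
time_s: 13.15
tcp_pos: [0.5941, 0.0598, 0.1001]
tcp_rot: [3.124, 0.33, 0.023]
wrist_force: [0.3, 0.4, 0.6]
grip_width: 0.501
```

drive_tool([
  {"dx": 0, "dy": 0, "dz": -3, "roll": 0},
  {"dx": 0, "dy": 0, "dz": -4, "roll": 0},
  {"dx": 0, "dy": 0, "dz": -4, "roll": 0},
  {"dx": 0, "dy": 0, "dz": -3, "roll": 0},
])

```text
time_s: 13.55
tcp_pos: [0.5867, 0.0592, 0.2362]
tcp_rot: [-3.123, -0.329, 0.004]
wrist_force: [1.3, -0.7, 0.3]
grip_width: 0.5
```

```bash
python3 st.py; sed 's/^    zc=.*/    zc=.012/' seat.py > seat0.py; python3 seat0.py; python3 plan.py .5684 .3407 .22 6.2 ; python3 -c "
from h import *
c=cap('wrist','w3')"
```

```text
zaxis [ 0.0019  0.0013 -1.    ]
top cover top 324 [-8.8  1.3] [ 21.2 169.8] 0.25 z 0.0918
top cov knr 75 [ -2.  -98.7] [30.4 27.1] 5.27 z 0.0736
top cov knl 50 [-2.7 95.1] [19.  26.8] 72.7 z 0.0737
top block 557 [42.8 -5.8] [182.2  80.7] 88.41 z 0.0797
wrist cover top 3981 [-9.7  2. ] [ 20.  169.8] 0.26 z 0.092
wrist cov knr 362 [ -0.6 -98.3] [27.1 26.1] 34.35 z 0.0737
wrist cov knl 971 [ -3.2 100.6] [32.6 28.9] 67.82 z 0.0738
wrist block 19606 [46.6  0.9] [ 90.5 169.5] 0.15 z 0.08
pos [0.5856 0.0591 0.2332] yaw 12.01 tilt 0.33 d [-17.2 281.6 -13.2] dyaw -5.81 F [-0.3 -0.3 -0.8] g 0.499 t 13.8 n 7
{"dx":0.60,"dy":-3.99,"dz":0.19,"roll":0.014},
{"dx":0.54,"dy":-3.99,"dz":0.19,"roll":0.014},
{"dx":0.48,"dy":-4.00,"dz":0.19,"roll":0.014},
{"dx":0.42,"dy":-4.01,"dz":0.19,"roll":0.014},
{"dx":0.36,"dy":-4.01,"dz":0.19,"roll":0.014},
{"dx":0.31,"dy":-4.02,"dz":0.19,"roll":0.014},
{"dx":0.25,"dy":-4.02,"dz":0.19,"roll":0.014},
```

View pics/w3.png

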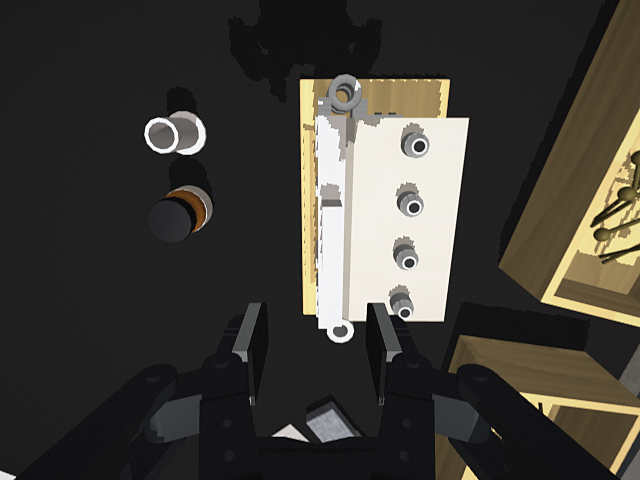

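The picture shows the cover seated against the block, with knuckle rings at (345,92) and (340,330). The measurements agree: top at z=0.092, x −9 and y +1.5 in the mould's frame.

```bash
python3 plan.py .575 .2816 .19 12
```

```text
pos [0.5851 0.0592 0.2323] yaw 12.02 tilt 0.43 d [-10.1 222.4 -42.3] dyaw -0.02 F [ 0.1  0.1 -0.5] g 0.498 t 13.85 n 6
single: [ 0.61 -3.66  0.71] roll 0.0
```

drive_tool([
  {"dx": 0.6, "dy": -3.7, "dz": 0.3, "roll": 0},
  {"dx": 0.6, "dy": -3.7, "dz": 0.3, "roll": 0},
  {"dx": 0.6, "dy": -3.7, "dz": 0.3, "roll": 0},
  {"dx": 0.6, "dy": -3.7, "dz": 0.8, "roll": 0},
  {"dx": 0.6, "dy": -3.2, "dz": 0.8, "roll": 0},
  {"dx": 0, "dy": 0, "dz": 0, "roll": 0},
], fingers=0.6)

```text
time_s: 14.45
tcp_pos: [0.5699, 0.2439, 0.1927]
tcp_rot: [3.123, 0.32, -0.045]
wrist_force: [0.1, 0.3, -0.4]
grip_width: 0.601
```

```bash
python3 st.py; python3 p2.py; python3 - <<'E'
from w import *
c=cap('wrist')
wrect(.099,.109,.575,.2816,.02,'pin2',c); wrect(.099,.109,.5685,.341,.02,'pin1',c); wrect(.059,.0655,.572,.312,.08,'block',c)
E
python3 plan.py .575 .2816 .081 12
```

```text
zaxis [-0.0259 -0.0062 -0.9996] [0.5714 0.24   0.1945] 14.6
pin2 649 [573.8 283.2] [16.9 17.3] 86.48 [0.5737 0.2835 0.1039]
pin1 837 [567.5 342.4] [17.3 17.2] 67.75 [0.5673 0.3423 0.1039]
block 9958 [570.8 312.7] [ 50.3 110.5] 6.27 [0.5693 0.3178 0.064 ]
pos [0.5721 0.2397 0.1953] yaw 11.45 tilt 1.44 d [   2.9   41.9 -114.3] dyaw 0.55 F [ 0.6 -0.5  0.8] g 0.6 t 14.65 n 3
single: [ 0.47 -1.35  3.8 ] roll -0.003
```

drive_tool([
  {"dx": 1.1, "dy": -4.1, "dz": 0, "roll": -0.01},
])

```text
time_s: 14.75
tcp_pos: [0.5755, 0.277, 0.195]
tcp_rot: [3.119, 0.319, -0.041]
wrist_force: [1.5, -0.1, 0.7]
grip_width: 0.599
```

```bash
python3 st.py
```

drive_tool([
  {"dx": 0, "dy": 0, "dz": 5, "roll": 0},
  {"dx": 0, "dy": 0, "dz": 0, "roll": 0},
])

```text
time_s: 15.1
tcp_pos: [0.5754, 0.2794, 0.1459]
tcp_rot: [3.121, 0.326, -0.034]
wrist_force: [-2.1, -1.0, -2.1]
grip_width: 0.602
```

```bash
python3 st.py; python3 p2.py; python3 plan.py .5743 .2824 .081 12; python3 - <<'E'
from w import *
c=cap('wrist')
wrect(.099,.109,.575,.2816,.02,'pin2',c); wrect(.099,.109,.5685,.341,.02,'pin1',c)
E
```

```text
zaxis [-0.0032  0.0019 -1.    ] [0.583  0.2828 0.1559] 15.25
pos [0.583  0.2828 0.1559] yaw 11.93 tilt 0.21 d [ -8.7  -0.4 -74.9] dyaw 0.07 F [ 1.4 -0.   0.2] g 0.601 t 15.25 n 2
single: [-0.42 -0.06  3.74] roll -0.001
pin2 791 [574.1 283.3] [17.1 17.5] 82.97 [0.5738 0.2842 0.1039]
pin1 984 [567.5 342.6] [17.2 17.3] 66.84 [0.5674 0.3428 0.1039]
```

drive_tool([
  {"dx": -0.85, "dy": -0.2, "dz": 3.5, "roll": 0},
])

```text
time_s: 15.4
tcp_pos: [0.5819, 0.2855, 0.13]
tcp_rot: [-3.117, -0.324, -0.024]
wrist_force: [0.2, 0.8, 0.4]
grip_width: 0.596
```

```bash
python3 st.py; python3 p2.py;python3 plan.py .5742 .283 .081 12
```

```text
zaxis [-0.0046  0.0013 -1.    ] [0.5734 0.2827 0.1215] 15.55
pos [0.5734 0.2827 0.1215] yaw 11.93 tilt 0.28 d [  0.8   0.3 -40.5] dyaw 0.07 F [ 0.7  0.5 -1.5] g 0.598 t 15.55 n 1
single: [ 0.1  -0.    4.05] roll -0.001
```

drive_tool([
  {"dx": 0.1, "dy": 0, "dz": 2, "roll": 0},
])

```text
time_s: 15.65
tcp_pos: [0.5781, 0.2844, 0.1066]
tcp_rot: [-3.12, -0.326, -0.007]
wrist_force: [1.4, 0.7, 0.3]
grip_width: 0.6
```

```bash
python3 st.py; python3 p2.py
```

```text
zaxis [-0.005   0.0011 -1.    ] [0.5744 0.2828 0.1023] 15.8
```

drive_tool([
  {"dx": 0.05, "dy": 0, "dz": 2, "roll": 0},
])

```text
time_s: 15.9
tcp_pos: [0.5786, 0.2845, 0.0871]
tcp_rot: [-3.12, -0.326, -0.006]
wrist_force: [-0.4, 0.1, -0.1]
grip_width: 0.603
```

```bash
python3 st.py; python3 p2.py;python3 plan.py .5742 .283 .081 12
```

```text
zaxis [-5.9e-03  7.0e-04 -1.0e+00] [0.5746 0.2828 0.0828] 16.05
pos [0.5746 0.2828 0.0828] yaw 11.93 tilt 0.34 d [-0.4  0.2 -1.8] dyaw 0.07 F [-0.7 -0.2 -0.5] g 0.599 t 16.05 n 1
single: [-0.03 -0.02  0.18] roll -0.001
```

drive_tool([
  {"dx": 0, "dy": 0, "dz": 0, "roll": 0},
  {"dx": 0, "dy": 0, "dz": 0, "roll": 0},
  {"dx": 0, "dy": 0, "dz": 0, "roll": 0},
  {"dx": 0, "dy": 0, "dz": 0, "roll": 0},
  {"dx": 0, "dy": 0, "dz": 0, "roll": 0},
], fingers=0, squeeze=60)

```text
time_s: 16.55
tcp_pos: [0.5772, 0.2839, 0.0878]
tcp_rot: [-3.121, -0.326, -0.001]
wrist_force: [-0.2, 1.3, -0.8]
grip_width: 0.19
```

```bash
python3 p2.py
```

```text
zaxis [ 0.      0.0031 -1.    ] [0.5772 0.2839 0.0878] 16.55
```

drive_tool([
  {"dx": 0, "dy": 0, "dz": -3, "roll": 0},
])

```text
time_s: 16.65
tcp_pos: [0.575, 0.2829, 0.1136]
tcp_rot: [-3.123, -0.326, 0.008]
wrist_force: [-0.1, -0.3, -1.9]
grip_width: 0.187
```

```bash
python3 st.py; python3 p2.py
```

```text
zaxis [ 0.0015  0.0037 -1.    ] [0.5777 0.2841 0.1192] 16.8
```

drive_tool([
  {"dx": 0, "dy": 0, "dz": -4, "roll": 0},
])

```text
time_s: 16.9
tcp_pos: [0.574, 0.2823, 0.1524]
tcp_rot: [-3.124, -0.327, 0.012]
wrist_force: [-0.3, 0.2, -1.1]
grip_width: 0.182
```

```bash
python3 st.py; python3 p2.py
```

```text
zaxis [ 0.0081  0.0064 -0.9999] [0.5802 0.285  0.1618] 17.05
```

drive_tool([
  {"dx": 0, "dy": 0, "dz": -4, "roll": 0},
])

```text
time_s: 17.15
tcp_pos: [0.5746, 0.2825, 0.1938]
tcp_rot: [-3.123, -0.327, 0.01]
wrist_force: [-0.6, 0.7, -2.9]
grip_width: 0.191
```

```bash
python3 st.py; python3 p2.py; python3 plan.py .5825 .1605 .19 12
```

```text
zaxis [ 0.0133  0.0085 -0.9999] [0.5818 0.2855 0.2037] 17.3
pos [0.5818 0.2855 0.2037] yaw 11.94 tilt 0.91 d [   0.7 -125.   -13.7] dyaw 0.06 F [-0.1  0.2 -0.6] g 0.189 t 17.3 n 3
single: [-0.84  4.08  0.42] roll -0.0
```

drive_tool([
  {"dx": -0.8, "dy": 4.0, "dz": 0, "roll": 0},
  {"dx": -0.8, "dy": 4.0, "dz": 0, "roll": 0},
  {"dx": 0, "dy": 0, "dz": 0, "roll": 0},
])

```text
time_s: 17.6
tcp_pos: [0.58, 0.2026, 0.1967]
tcp_rot: [-3.118, -0.332, -0.013]
wrist_force: [0.1, 0.8, -1.3]
grip_width: 0.188
```

```bash
python3 st.py; python3 p2.py; python3 plan.py .5825 .1605 .19 12
```

```text
zaxis [ 0.0088  0.0101 -0.9999] [0.5804 0.2067 0.1976] 17.75
pos [0.5804 0.2067 0.1976] yaw 12.3 tilt 0.77 d [  2.1 -46.2  -7.6] dyaw -0.3 F [-0.3  0.7 -1.4] g 0.189 t 17.75 n 2
single: [-0.39  2.28  0.36] roll 0.003
```

drive_tool([
  {"dx": -0.8, "dy": 4.5, "dz": 0.6, "roll": 0},
])

```text
time_s: 17.85
tcp_pos: [0.5832, 0.1662, 0.1917]
tcp_rot: [-3.11, -0.344, -0.021]
wrist_force: [0.4, -0.2, -0.2]
grip_width: 0.188
```

```bash
python3 st.py; python3 p2.py; python3 plan.py .5825 .1605 .165 12; python3 - <<'E'
from h import *
a=cap('wrist')['img']; b=cap('scene')['img'][230:330,230:390]; b=cv2.resize(b,None,fx=3,fy=3,interpolation=2)
print(b.shape); o=np.zeros((780,480,3),np.uint8); o=np.vstack([a[200:480,80:560],b]); cv2.imwrite('pics/p1.png',o)
E
```

```text
zaxis [ 0.0063  0.0096 -0.9999] [0.5815 0.1605 0.1896] 18.0
pos [0.5815 0.1605 0.1896] yaw 12.21 tilt 0.66 d [  1.    0.  -24.6] dyaw -0.21 F [-0.3  0.6 -0.5] g 0.19 t 18.0 n 1
single: [0.08 0.04 2.46] roll 0.004
(300, 480, 3)
```

View pics/p1.png

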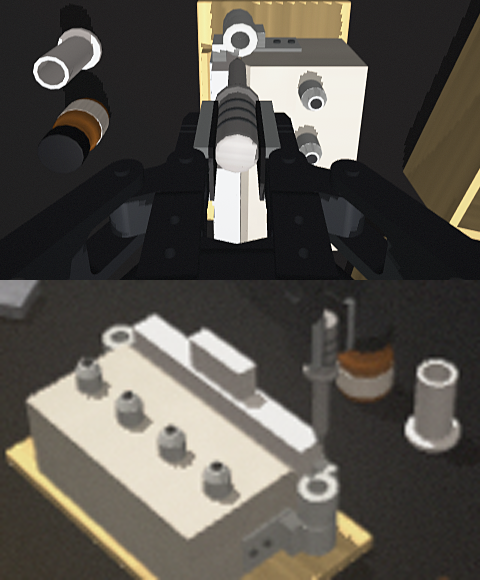

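The composite shows the pin upright in the jaws. Its tip is at wrist pixel (320,258), and the knuckle ring is at (320,240) in the wrist view and (337,299) in the scene view.

```bash
python3 - <<'E'
from h import *
c=cap('wrist'); W=cloud(c); Z=W[...,2]
p=c['cam_to_world'][:3,3]
m=(abs(Z-.0738)<.003)&(np.hypot(W[...,0]-.5825,W[...,1]-.1605)<.028)
v,u=np.where(m); print(m.sum(),u.min(),u.max(),v.min(),v.max())
q=W[m][:,:2]*1000; 
(cx,cy),r=cv2.minEnclosingCircle(q.astype(np.float32)); print('circle',cx,cy,r)
# ring bore: dark hole inside; fit outer contour ellipse in px
for (a,b,z) in [(320,240,.074),(318,257,.113),(318,257,.108)]: print((a,b,z),ray(c,a,b,z).round(4))
# pin silhouettes: points between z .1 and .17 near tcp
s=ctrl.sense(); t=s['tcp_pos']
for z0 in(.112,.12,.128,.136,.144,.152,.16,.168):
    m=(abs(Z-z0)<.004)&(np.hypot(W[...,0]-t[0],W[...,1]-t[1])<.025)
    if m.sum()>5: print(z0,m.sum(),W[m].mean(0).round(4),(W[m].max(0)-W[m].min(0)).round(4))
c=cap('scene'); print('scene ring',ray(c,336.7,299,.074).round(4))
W=cloud(c); Z=W[...,2]
for z0 in(.112,.12,.128,.136,.144,.152,.16,.168):
    m=(abs(Z-z0)<.004)&(np.hypot(W[...,0]-t[0],W[...,1]-t[1])<.025)
    if m.sum()>2: print('S',z0,m.sum(),W[m].mean(0).round(4),(W[m].max(0)-W[m].min(0)).round(4))
E
```

```text
1076 288 349 224 268
circle 584.4993286132812 151.7020263671875 23.53978729248047
(320, 240, 0.074) [0.5832 0.1635 0.074 ]
(318, 257, 0.113) [0.5809 0.1646 0.113 ]
(318, 257, 0.108) [0.5814 0.1628 0.108 ]
0.12 17 [0.5793 0.1658 0.1215] [0.0078 0.004  0.0072]
0.128 89 [0.5797 0.166  0.1281] [0.0093 0.0043 0.008 ]
0.136 93 [0.5797 0.1659 0.1361] [0.0092 0.0057 0.0077]
0.144 110 [0.5796 0.1657 0.1441] [0.0097 0.0053 0.0079]
0.152 106 [0.5794 0.1659 0.1518] [0.0094 0.0046 0.0078]
0.168 166 [0.5785 0.1696 0.171 ] [0.0195 0.0111 0.0039]
scene ring [0.5847 0.1675 0.074 ]
S 0.112 3 [0.5856 0.166  0.1135] [0.0028 0.0023 0.0036]
S 0.12 12 [0.5863 0.1673 0.1203] [0.0073 0.005  0.0075]
S 0.128 16 [0.5862 0.1674 0.1277] [0.0094 0.0055 0.0074]
S 0.136 23 [0.5858 0.1674 0.1361] [0.0095 0.0075 0.0078]
S 0.144 17 [0.5856 0.1673 0.1444] [0.0095 0.0055 0.0076]
S 0.152 19 [0.5858 0.1674 0.1516] [0.009  0.0059 0.0078]
S 0.16 18 [0.5858 0.1674 0.159 ] [0.0098 0.0087 0.0075]
S 0.168 26 [0.586  0.1709 0.17  ] [0.02   0.013  0.0047]
```

```bash
cat > ring.py <<'E'
from h import *
import sys
kx,ky=float(sys.argv[1]),float(sys.argv[2])
for n in('wrist','scene','top'):
    c=cap(n); W=cloud(c); Z=W[...,2]; t=ctrl.sense()['tcp_pos']
    T=c['cam_to_world'][:3,3]
    m=(abs(Z-.0738)<.0025)&(np.hypot(W[...,0]-kx,W[...,1]-ky)<.0165)
    if m.sum()>8:
        q=W[m][:,:2]; (cx,cy),r=cv2.minEnclosingCircle((q*1000).astype(np.float32)); print(n,'ring',m.sum(),'minmax',q.min(0).round(4),q.max(0).round(4),'circle',round(cx,1),round(cy,1),round(r,1))
    m=(Z>t[2]-.065)&(Z<t[2]-.025)&(np.hypot(W[...,0]-t[0],W[...,1]-t[1])<.02)
    if m.sum()>8:
        q=W[m]; a=np.median(q,0); h=(T-a)[:2]; h/=np.linalg.norm(h); print(n,'pin axis',(a[:2]-.0042*h).round(4),'ext',(np.percentile(q,98,0)-np.percentile(q,2,0)).round(4),'low z',q[:,2].min().round(4))
print('tcp',t.round(4))
E
python3 ring.py .583 .162
```

```text
wrist ring 744 minmax [0.5682 0.1479] [0.5945 0.1745] circle 580.9 160.8 14.4
wrist pin axis [0.5806 0.1625] ext [0.0093 0.0043 0.0294] low z 0.1264
scene ring 93 minmax [0.5684 0.1463] [0.5984 0.1758] circle 583.2 161.9 16.2
scene pin axis [0.5841 0.164 ] ext [0.0093 0.0073 0.0339] low z 0.1264
tcp [0.5824 0.1622 0.1913]
```

drive_tool([
  {"dx": 0.03, "dy": 0.1, "dz": 2.5, "roll": 0},
])

```text
time_s: 18.45
tcp_pos: [0.5866, 0.1631, 0.1703]
tcp_rot: [-3.113, -0.339, -0.031]
wrist_force: [0.4, 0.1, -0.5]
grip_width: 0.19
```

```bash
python3 st.py; python3 ring.py .582 .1608; python3 p2.py
```

```text
wrist ring 805 minmax [0.5664 0.1468] [0.5943 0.1748] circle 580.3 160.3 15.0
wrist pin axis [0.5794 0.1617] ext [0.0091 0.0045 0.0282] low z 0.1008
scene ring 91 minmax [0.5672 0.1464] [0.5975 0.1765] circle 582.3 160.7 16.3
scene pin axis [0.5843 0.1639] ext [0.0076 0.0068 0.0329] low z 0.1017
tcp [0.5836 0.1619 0.1672]
zaxis [ 0.0105  0.0107 -0.9999] [0.5836 0.1619 0.1672] 18.75
```

drive_tool([
  {"dx": 0.2, "dy": 0.05, "dz": 0.8, "roll": 0},
])

```text
time_s: 18.85
tcp_pos: [0.5874, 0.1624, 0.1613]
tcp_rot: [-3.113, -0.338, -0.025]
wrist_force: [0.4, 0.2, -0.6]
grip_width: 0.187
```

```bash
python3 st.py; python3 ring.py .5822 .1612; python3 p2.py; python3 -c "
from h import *
a=cap('wrist')['img']; cv2.imwrite('pics/p2.png',cv2.resize(a[180:400,220:420],None,fx=2.5,fy=2.5,interpolation=2))"
```

```text
wrist ring 849 minmax [0.5669 0.145 ] [0.5943 0.175 ] circle 581.0 160.0 15.1
wrist pin axis [0.584  0.1618] ext [0.0092 0.0043 0.0289] low z 0.0944
scene ring 70 minmax [0.5679 0.1468] [0.5979 0.1759] circle 582.5 160.8 15.8
scene pin axis [0.588  0.1638] ext [0.0092 0.0079 0.0341] low z 0.0945
tcp [0.5858 0.1619 0.1593]
zaxis [ 0.0107  0.0108 -0.9999] [0.5858 0.1619 0.1593] 19.15
```

View pics/p2.png

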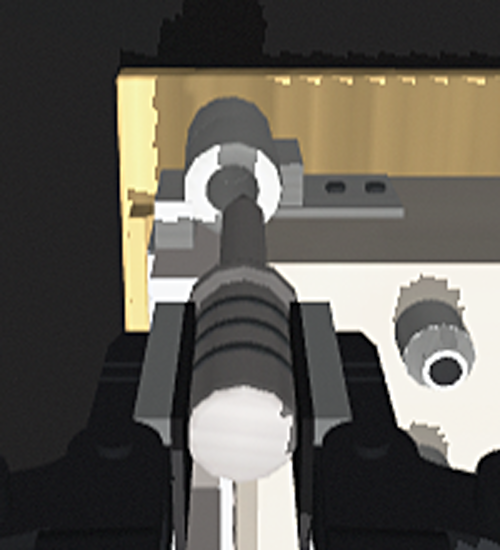

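```bash
python3 - <<'E'
from h import *
c=cap('wrist'); print(ray(c,313.2,254.5,.074).round(4),ray(c,316.8,257.5,.0825).round(4),ray(c,316.8,257.5,.0785).round(4)); print(ctrl.sense()['tcp_pos'].round(4))
E
```

```text
[0.5822 0.1625 0.074 ] [0.5841 0.1641 0.0825] [0.5845 0.1626 0.0785]
[0.5858 0.1619 0.1594]
```

The crop shows the ring centre at (233,187) and the pin tip at (242,195), so the pin stands about 2 mm too far in +x. I'll correct that while lowering.

drive_tool([
  {"dx": -0.18, "dy": 0.05, "dz": 0.8, "roll": 0},
])

```text
time_s: 19.35
tcp_pos: [0.5857, 0.1614, 0.1526]
tcp_rot: [-3.113, -0.338, -0.024]
wrist_force: [0.5, -0.2, -0.4]
grip_width: 0.187
```

```bash
python3 st.py; python3 p2.py; python3 ring.py .5822 .1612
```

```text
zaxis [ 0.0085  0.0103 -0.9999] [0.5833 0.1609 0.1503] 19.5
wrist ring 895 minmax [0.5668 0.145 ] [0.5945 0.1747] circle 581.2 160.0 15.1
wrist pin axis [0.5815 0.1608] ext [0.0092 0.0046 0.0284] low z 0.0861
scene ring 72 minmax [0.5692 0.1457] [0.5977 0.1775] circle 582.2 161.2 16.4
scene pin axis [0.5857 0.1621] ext [0.0092 0.0272 0.0358] low z 0.0863
tcp [0.5842 0.1611 0.1512]
```

drive_tool([
  {"dx": 0, "dy": 0, "dz": 1, "roll": 0},
])

```text
time_s: 19.75
tcp_pos: [0.5859, 0.1616, 0.1427]
tcp_rot: [-3.113, -0.338, -0.024]
wrist_force: [-1.0, -0.1, -0.7]
grip_width: 0.185
```

```bash
python3 st.py; python3 plan.py .5842 .1615 .1 12
```

```text
pos [0.5834 0.1611 0.14  ] yaw 12.39 tilt 0.76 d [  0.8   0.4 -40. ] dyaw -0.39 F [-0.6  0.9 -0.5] g 0.189 t 19.9 n 1
single: [0.04 0.01 4.  ] roll 0.007
```

drive_tool([
  {"dx": 0, "dy": 0, "dz": 1.5, "roll": 0},
])

```text
time_s: 20.0
tcp_pos: [0.5857, 0.1617, 0.1268]
tcp_rot: [-3.113, -0.338, -0.023]
wrist_force: [-0.3, -0.2, -0.3]
grip_width: 0.185
```

```bash
python3 st.py; python3 plan.py .5834 .1611 .1 12
```

```text
pos [0.5821 0.161  0.123 ] yaw 12.39 tilt 0.63 d [  1.3   0.1 -23. ] dyaw -0.39 F [-0.2  0.  -0.1] g 0.192 t 20.15 n 1
single: [0.11 0.04 2.3 ] roll 0.007
```

drive_tool([
  {"dx": 0, "dy": 0, "dz": 1.2, "roll": 0},
])

```text
time_s: 20.25
tcp_pos: [0.5841, 0.1615, 0.1123]
tcp_rot: [-3.114, -0.338, -0.016]
wrist_force: [1.4, 0.0, 0.2]
grip_width: 0.193
```

```bash
python3 st.py; python3 plan.py .5834 .1611 .0928 12
```

```text
pos [0.5818 0.1609 0.1098] yaw 12.39 tilt 0.58 d [  1.6   0.2 -17. ] dyaw -0.39 F [ 0.6  0.4 -0.8] g 0.188 t 20.4 n 1
single: [0.15 0.03 1.7 ] roll 0.007
```

drive_tool([
  {"dx": 0, "dy": 0, "dz": 1.2, "roll": 0},
])

```text
time_s: 20.5
tcp_pos: [0.5836, 0.1614, 0.0992]
tcp_rot: [-3.114, -0.338, -0.014]
wrist_force: [-0.4, 0.0, -0.9]
grip_width: 0.189
```

```bash
python3 st.py; python3 plan.py .5834 .1611 .0928 12
```

```text
pos [0.5818 0.161  0.097 ] yaw 12.39 tilt 0.56 d [ 1.6  0.1 -4.2] dyaw -0.39 F [ 0.6 -0.1 -1.9] g 0.184 t 20.65 n 1
single: [0.16 0.02 0.42] roll 0.007
```

drive_tool([
  {"dx": 0.05, "dy": 0, "dz": 0.7, "roll": 0},
])

```text
time_s: 20.75
tcp_pos: [0.5847, 0.1629, 0.095]
tcp_rot: [-3.112, -0.335, -0.013]
wrist_force: [-12.7, 2.2, 51.1]
grip_width: 0.191
```

```bash
python3 st.py; python3 plan.py .5834 .1611 .0928 12
```

```text
pos [0.5844 0.1626 0.0953] yaw 12.36 tilt 0.76 d [-1.  -1.5 -2.5] dyaw -0.36 F [-5.3  2.1 21. ] g 0.189 t 20.9 n 1
single: [-0.13  0.13  0.25] roll 0.006
```

drive_tool([
  {"dx": 0, "dy": 0, "dz": 0, "roll": 0},
  {"dx": 0, "dy": 0, "dz": 0, "roll": 0},
  {"dx": 0, "dy": 0, "dz": 0, "roll": 0},
  {"dx": 0, "dy": 0, "dz": -3, "roll": 0},
  {"dx": 0, "dy": 0, "dz": -4, "roll": 0},
  {"dx": 0, "dy": 0, "dz": -3, "roll": 0},
], fingers=0.6)

```text
time_s: 21.5
tcp_pos: [0.5776, 0.1603, 0.1912]
tcp_rot: [-3.114, -0.337, 0.016]
wrist_force: [-0.7, 0.1, -1.3]
grip_width: 0.596
```

```bash
python3 st.py; python3 - <<'E'
from w import *
c=cap('wrist'); wrect(.105,.13,.582,.161,.02,'pin top',c); wrect(.074,.085,.582,.161,.016,'collar',c)
E
python3 p2.py; python3 plan.py .5675 .3416 .19 12
```

```text
pin top 678 [580.8 160.7] [17.4 17.1] 52.42 [0.5804 0.162  0.1138]
collar 319 [578.9 163.2] [27.9 20.7] 24.05 [0.5789 0.1676 0.0774]
zaxis [-0.0094  0.0084 -0.9999] [0.5781 0.1605 0.1907] 21.7
pos [0.5781 0.1605 0.1907] yaw 12.37 tilt 0.72 d [-10.6 181.1  -0.7] dyaw -0.37 F [-0.1 -0.2 -0.3] g 0.601 t 21.7 n 5
single: [ 0.57 -3.58  0.05] roll 0.001
```

drive_tool([
  {"dx": 0.6, "dy": -3.6, "dz": 0, "roll": 0},
  {"dx": 0.6, "dy": -3.6, "dz": 0, "roll": 0},
  {"dx": 0.6, "dy": -3.6, "dz": 0, "roll": 0},
  {"dx": 0.6, "dy": -3.6, "dz": 0, "roll": 0},
  {"dx": 0.6, "dy": -3.0, "dz": 0, "roll": 0},
  {"dx": 0, "dy": 0, "dz": 0, "roll": 0},
])

```text
time_s: 22.3
tcp_pos: [0.5618, 0.3374, 0.1751]
tcp_rot: [-3.122, -0.33, 0.053]
wrist_force: [0.1, -0.5, 0.2]
grip_width: 0.6
```

```bash
python3 st.py; python3 p2.py; python3 plan.py .568 .342 .081 12
```

```text
zaxis [-0.0341 -0.0045 -0.9994] [0.5623 0.3332 0.1755] 22.45
pos [0.5623 0.3332 0.1755] yaw 11.89 tilt 1.97 d [  5.7   8.8 -94.5] dyaw 0.11 F [-0.1  0.6 -0.1] g 0.599 t 22.45 n 3
single: [ 0.36 -0.24  3.14] roll -0.001
```

drive_tool([
  {"dx": 0, "dy": -0.7, "dz": 4.5, "roll": 0},
  {"dx": 0, "dy": 0, "dz": 0, "roll": 0},
])

```text
time_s: 22.65
tcp_pos: [0.5595, 0.3369, 0.1288]
tcp_rot: [3.122, 0.321, -0.056]
wrist_force: [-1.6, -1.4, -1.2]
grip_width: 0.599
```

```bash
python3 st.py; python3 p2.py; python3 plan.py .568 .342 .081 12
```

```text
zaxis [-0.0184  0.0021 -0.9998] [0.5668 0.3401 0.1384] 22.8
pos [0.5668 0.3401 0.1384] yaw 11.72 tilt 1.06 d [  1.2   1.9 -57.4] dyaw 0.28 F [ 0.4 -0.2  1.2] g 0.606 t 22.8 n 2
single: [ 0.13 -0.06  2.87] roll -0.002
```

drive_tool([
  {"dx": 0.2, "dy": -0.15, "dz": 3.0, "roll": 0},
])

```text
time_s: 22.9
tcp_pos: [0.5737, 0.3438, 0.1159]
tcp_rot: [-3.116, -0.318, 0.007]
wrist_force: [1.0, 0.7, 0.5]
grip_width: 0.603
```

```bash
python3 st.py; python3 p2.py; python3 plan.py .568 .342 .082 12
```

```text
zaxis [-0.0197  0.0013 -0.9998] [0.5677 0.3411 0.1088] 23.05
pos [0.5677 0.3411 0.1088] yaw 11.68 tilt 1.13 d [  0.3   0.9 -26.8] dyaw 0.32 F [-0.1  0.9 -0.1] g 0.6 t 23.05 n 1
single: [ 0.1  -0.07  2.67] roll -0.006
```

drive_tool([
  {"dx": 0.1, "dy": 0, "dz": 2.2, "roll": 0},
])

```text
time_s: 23.15
tcp_pos: [0.5722, 0.3429, 0.0923]
tcp_rot: [-3.119, -0.318, 0.016]
wrist_force: [-0.2, 1.3, 0.7]
grip_width: 0.604
```

```bash
python3 st.py; python3 p2.py; python3 plan.py .568 .342 .082 12
```

```text
zaxis [-2.070e-02  7.000e-04 -9.998e-01] [0.5679 0.3408 0.0874] 23.3
pos [0.5679 0.3408 0.0874] yaw 11.66 tilt 1.19 d [ 0.1  1.2 -5.4] dyaw 0.34 F [-1.6 -0.1  0.2] g 0.597 t 23.3 n 1
single: [ 0.04 -0.11  0.54] roll -0.006
```

drive_tool([
  {"dx": 0, "dy": -0.1, "dz": 0.6, "roll": -0.005},
])

```text
time_s: 23.4
tcp_pos: [0.5692, 0.3424, 0.0839]
tcp_rot: [-3.12, -0.326, 0.026]
wrist_force: [-0.1, -0.3, 0.3]
grip_width: 0.6
```

drive_tool([
  {"dx": 0, "dy": 0, "dz": 0, "roll": 0},
  {"dx": 0, "dy": 0, "dz": 0, "roll": 0},
  {"dx": 0, "dy": 0, "dz": 0, "roll": 0},
  {"dx": 0, "dy": 0, "dz": 0, "roll": 0},
  {"dx": 0, "dy": 0, "dz": 0, "roll": 0},
], fingers=0, squeeze=60)

```text
time_s: 23.9
tcp_pos: [0.5707, 0.3434, 0.0872]
tcp_rot: [-3.119, -0.327, 0.02]
wrist_force: [-0.2, 0.5, -1.2]
grip_width: 0.19
```

```bash
python3 p2.py
```

```text
zaxis [-0.0134  0.0044 -0.9999] [0.5707 0.3434 0.0872] 23.9
```

drive_tool([
  {"dx": 0, "dy": 0, "dz": -3, "roll": 0},
])

```text
time_s: 24.0
tcp_pos: [0.569, 0.3422, 0.1126]
tcp_rot: [-3.121, -0.327, 0.028]
wrist_force: [-0.0, 1.1, -1.8]
grip_width: 0.19
```

```bash
python3 st.py; python3 p2.py
```

```text
zaxis [-0.0119  0.0051 -0.9999] [0.5716 0.3436 0.1187] 24.15
```

drive_tool([
  {"dx": 0, "dy": 0, "dz": -4, "roll": 0},
])

```text
time_s: 24.25
tcp_pos: [0.5684, 0.3414, 0.1514]
tcp_rot: [-3.122, -0.328, 0.033]
wrist_force: [-0.2, -1.1, -1.4]
grip_width: 0.187
```

```bash
python3 st.py; python3 p2.py
```

```text
zaxis [-0.0057  0.0083 -0.9999] [0.5744 0.3446 0.1613] 24.4
```

drive_tool([
  {"dx": 0, "dy": 0, "dz": -5, "roll": 0},
])

```text
time_s: 24.5
tcp_pos: [0.5686, 0.3411, 0.1989]
tcp_rot: [-3.122, -0.328, 0.035]
wrist_force: [-0.6, -0.2, -1.6]
grip_width: 0.185
```

```bash
python3 st.py; python3 p2.py;  python3 plan.py .626 -.037 .23 12
```

```text
zaxis [ 6.000e-04  1.150e-02 -9.999e-01] [0.5768 0.3453 0.2114] 24.65
pos [0.5768 0.3453 0.2114] yaw 11.98 tilt 0.66 d [  49.2 -382.3   18.6] dyaw 0.02 F [-0.1 -0.2 -1.5] g 0.19 t 24.65 n 9
single: [-0.35  4.27 -0.25] roll -0.0
```

drive_tool([
  {"dx": -0.4, "dy": 4.2, "dz": -0.5, "roll": 0},
  {"dx": -0.4, "dy": 4.2, "dz": -0.5, "roll": 0},
  {"dx": -0.4, "dy": 4.2, "dz": -0.2, "roll": 0},
  {"dx": -0.4, "dy": 4.2, "dz": -0.2, "roll": 0},
  {"dx": -0.4, "dy": 4.2, "dz": -0.2, "roll": 0},
  {"dx": -0.4, "dy": 4.2, "dz": -0.2, "roll": 0},
  {"dx": -0.4, "dy": 4.2, "dz": 0, "roll": 0},
  {"dx": -0.4, "dy": 4.2, "dz": 0, "roll": 0},
  {"dx": 0, "dy": 0, "dz": 0, "roll": 0},
])

```text
time_s: 25.55
tcp_pos: [0.6068, -0.0014, 0.2041]
tcp_rot: [-3.112, -0.337, 0.038]
wrist_force: [-0.5, 0.1, -0.3]
grip_width: 0.189
```

```bash
python3 st.py; python3 p2.py;  python3 plan.py .626 -.037 .2 12
```

```text
zaxis [-0.0258  0.0114 -0.9996] [0.6063 0.004  0.2045] 25.7
pos [0.6063 0.004  0.2045] yaw 12.59 tilt 1.62 d [ 19.7 -41.   -4.5] dyaw -0.59 F [-0.1  0.4 -0. ] g 0.184 t 25.7 n 2
{"dx":0.52,"dy":2.22,"dz":0.23,"roll":0.005},
{"dx":0.53,"dy":2.21,"dz":0.23,"roll":0.005},
```

drive_tool([
  {"dx": 1.0, "dy": 4.4, "dz": -1.5, "roll": 0.01},
])

```text
time_s: 25.8
tcp_pos: [0.622, -0.0312, 0.2148]
tcp_rot: [-3.103, -0.336, 0.052]
wrist_force: [0.7, -0.1, -0.8]
grip_width: 0.186
```

```bash
python3 st.py; python3 p2.py
```

```text
zaxis [-0.0236  0.0111 -0.9997] [ 0.6274 -0.037   0.219 ] 25.95
```

drive_tool([
  {"dx": 0, "dy": 0, "dz": 4.5, "roll": 0},
  {"dx": 0, "dy": 0, "dz": 0, "roll": 0},
])

```text
time_s: 26.15
tcp_pos: [0.6261, -0.0331, 0.1733]
tcp_rot: [-3.109, -0.331, 0.034]
wrist_force: [-2.1, 0.1, -2.2]
grip_width: 0.186
```

```bash
python3 st.py; python3 p2.py;  python3 plan.py .626 -.037 .185 12; python3 ring.py .6246 -.0372
```

```text
zaxis [-0.0063  0.0101 -0.9999] [ 0.6331 -0.0343  0.1819] 26.3
pos [ 0.6331 -0.0343  0.1819] yaw 12.15 tilt 0.68 d [-7.1 -2.7  3.1] dyaw -0.15 F [ 0.5 -1.3 -0.5] g 0.187 t 26.3 n 1
single: [-0.75  0.11 -0.3 ] roll 0.003Traceback (most recent call last):
  File "ring.py", line 5, in <module>
    c=cap(n); W=cloud(c); Z=W[...,2]; t=ctrl.sense()['tcp_pos']
  File "h.py", line 5, in cap
    c=ctrl.capture(n)
ValueError: 200 camera calls are used up
```

All 200 camera calls are used up, because I was using captures to let the arm settle. From here I work from the recorded positions, the force readings and the grip width.

drive_tool([
  {"dx": -0.4, "dy": 0.05, "dz": 0.3, "roll": 0},
  {"dx": -0.3, "dy": 0.05, "dz": 0.3, "roll": 0},
  {"dx": 0, "dy": 0, "dz": 0.2, "roll": 0},
])

```text
time_s: 26.6
tcp_pos: [0.6288, -0.0356, 0.179]
tcp_rot: [-3.115, -0.335, -0.004]
wrist_force: [0.1, 0.6, -0.5]
grip_width: 0.191
```

```bash
python3 p2.py;  python3 plan.py .626 -.0366 .165 12
```

```text
zaxis [ 0.0018  0.0091 -1.    ] [ 0.6288 -0.0356  0.179 ] 26.6
pos [ 0.6288 -0.0356  0.179 ] yaw 12.28 tilt 0.53 d [ -2.8  -1.  -14. ] dyaw -0.28 F [ 0.1  0.6 -0.5] g 0.191 t 26.6 n 1
single: [-0.3   0.05  1.4 ] roll 0.005
```

drive_tool([
  {"dx": -0.25, "dy": 0.05, "dz": 0.4, "roll": 0.005},
  {"dx": -0.1, "dy": 0.05, "dz": 0.4, "roll": 0},
  {"dx": 0, "dy": 0, "dz": 0.3, "roll": 0},
  {"dx": 0, "dy": 0, "dz": 0, "roll": 0},
])

```text
time_s: 27.0
tcp_pos: [0.6254, -0.0377, 0.168]
tcp_rot: [-3.116, -0.326, -0.006]
wrist_force: [1.0, 1.6, -0.5]
grip_width: 0.188
```

```bash
python3 p2.py;  python3 plan.py .6255 -.0366 .155 12
```

```text
zaxis [ 0.0032  0.009  -1.    ] [ 0.6254 -0.0377  0.168 ] 27.0
pos [ 0.6254 -0.0377  0.168 ] yaw 11.93 tilt 0.55 d [  0.1   1.1 -13. ] dyaw 0.07 F [ 1.   1.6 -0.5] g 0.188 t 27.0 n 1
single: [ 0.03 -0.1   1.3 ] roll -0.001
```

drive_tool([
  {"dx": 0, "dy": -0.1, "dz": 0.4, "roll": 0},
  {"dx": 0, "dy": 0, "dz": 0.4, "roll": 0},
  {"dx": 0, "dy": 0, "dz": 0.4, "roll": 0},
])

```text
time_s: 27.3
tcp_pos: [0.6257, -0.0367, 0.1555]
tcp_rot: [-3.116, -0.325, -0.008]
wrist_force: [-0.4, 0.2, -0.7]
grip_width: 0.189
```

```bash
python3 p2.py;  python3 plan.py .6255 -.0366 .145 12
```

```text
zaxis [ 0.0042  0.0089 -1.    ] [ 0.6257 -0.0367  0.1555] 27.3
pos [ 0.6257 -0.0367  0.1555] yaw 11.92 tilt 0.57 d [ -0.2   0.1 -10.5] dyaw 0.08 F [-0.4  0.2 -0.7] g 0.189 t 27.3 n 1
single: [-0.03 -0.01  1.05] roll -0.001
```

Slow 4 mm rows turn out to track well.

drive_tool([
  {"dx": 0, "dy": 0, "dz": 0.4, "roll": 0},
  {"dx": 0, "dy": 0, "dz": 0.4, "roll": 0},
  {"dx": 0, "dy": 0, "dz": 0.4, "roll": 0},
])

```text
time_s: 27.6
tcp_pos: [0.6256, -0.0365, 0.142]
tcp_rot: [-3.116, -0.325, -0.007]
wrist_force: [0.2, 0.0, -1.1]
grip_width: 0.189
```

```bash
python3 plan.py .6255 -.0366 .135 12
```

```text
pos [ 0.6256 -0.0365  0.142 ] yaw 11.92 tilt 0.55 d [-0.1 -0.1 -7. ] dyaw 0.08 F [ 0.2  0.  -1.1] g 0.189 t 27.6 n 1
single: [-0.02  0.01  0.7 ] roll -0.001
```

drive_tool([
  {"dx": 0, "dy": 0, "dz": 0.4, "roll": 0},
  {"dx": 0, "dy": 0, "dz": 0.4, "roll": 0},
  {"dx": 0, "dy": 0, "dz": 0.4, "roll": 0},
])

```text
time_s: 27.9
tcp_pos: [0.6256, -0.0364, 0.1287]
tcp_rot: [-3.116, -0.325, -0.006]
wrist_force: [0.5, 0.6, -1.4]
grip_width: 0.188
```

```bash
python3 plan.py .6255 -.0366 .12 12
```

```text
pos [ 0.6256 -0.0364  0.1287] yaw 11.92 tilt 0.55 d [-0.1 -0.2 -8.7] dyaw 0.08 F [ 0.5  0.6 -1.4] g 0.188 t 27.9 n 1
single: [-0.02  0.02  0.87] roll -0.001
```

drive_tool([
  {"dx": 0, "dy": 0, "dz": 0.4, "roll": 0},
  {"dx": 0, "dy": 0, "dz": 0.4, "roll": 0},
  {"dx": 0, "dy": 0, "dz": 0.4, "roll": 0},
])

```text
time_s: 28.2
tcp_pos: [0.6257, -0.0363, 0.1156]
tcp_rot: [-3.116, -0.325, -0.007]
wrist_force: [-0.5, 0.1, 0.1]
grip_width: 0.182
```

drive_tool([
  {"dx": 0, "dy": 0, "dz": 0.4, "roll": 0},
  {"dx": 0, "dy": 0, "dz": 0.4, "roll": 0},
  {"dx": 0, "dy": 0, "dz": 0.4, "roll": 0},
])

```text
time_s: 28.5
tcp_pos: [0.6258, -0.0362, 0.1026]
tcp_rot: [-3.116, -0.325, -0.007]
wrist_force: [0.4, -0.1, -1.4]
grip_width: 0.19
```

drive_tool([
  {"dx": 0, "dy": 0, "dz": 0.4, "roll": 0},
  {"dx": 0, "dy": 0, "dz": 0.2, "roll": 0},
])

```text
time_s: 28.7
tcp_pos: [0.6257, -0.0361, 0.0959]
tcp_rot: [-3.116, -0.325, -0.006]
wrist_force: [-0.4, 0.2, 9.2]
grip_width: 0.19
```

```bash
python3 plan.py .6255 -.0366 .093 12
```

```text
pos [ 0.6257 -0.0361  0.0959] yaw 11.92 tilt 0.55 d [-0.2 -0.5 -2.9] dyaw 0.08 F [-0.4  0.2  9.2] g 0.19 t 28.7 n 1
single: [-0.03  0.04  0.29] roll -0.001
```

drive_tool([
  {"dx": 0, "dy": 0, "dz": 0.3, "roll": 0},
])

```text
time_s: 28.8
tcp_pos: [0.6272, -0.0366, 0.0953]
tcp_rot: [-3.117, -0.326, -0.01]
wrist_force: [-4.6, -2.2, 18.8]
grip_width: 0.19
```

drive_tool([
  {"dx": 0, "dy": 0, "dz": 0, "roll": 0},
  {"dx": 0, "dy": 0, "dz": 0, "roll": 0},
  {"dx": 0, "dy": 0, "dz": 0, "roll": 0},
], fingers=0.6)

```text
time_s: 29.1
tcp_pos: [0.6287, -0.0369, 0.0968]
tcp_rot: [-3.118, -0.326, -0.015]
wrist_force: [-1.0, -0.0, -0.1]
grip_width: 0.599
```

drive_tool([
  {"dx": 0, "dy": 0, "dz": -1.5, "roll": 0},
  {"dx": 0, "dy": 0, "dz": -3, "roll": 0},
  {"dx": 0, "dy": 0, "dz": -3, "roll": 0},
  {"dx": 0, "dy": 0, "dz": -3, "roll": 0},
  {"dx": 0, "dy": 0, "dz": -3, "roll": 0},
])

```text
time_s: 29.6
tcp_pos: [0.6229, -0.0372, 0.2322]
tcp_rot: [-3.115, -0.326, 0.006]
wrist_force: [0.1, 0.2, 0.1]
grip_width: 0.601
```

```bash
python3 p2.py; python3 plan.py .447 .1 .2 90; ls -la; ls pics
```

```text
zaxis [-0.005   0.0096 -0.9999] [ 0.6229 -0.0372  0.2322] 29.6
pos [ 0.6229 -0.0372  0.2322] yaw 11.95 tilt 0.62 d [-175.9  137.2  -32.2] dyaw 78.05 F [0.1 0.2 0.1] g 0.601 t 29.6 n 11
{"dx":-1.31,"dy":-1.55,"dz":0.29,"roll":-0.124},
{"dx":-1.10,"dy":-1.70,"dz":0.29,"roll":-0.124},
{"dx":-0.89,"dy":-1.82,"dz":0.29,"roll":-0.124},
{"dx":-0.65,"dy":-1.92,"dz":0.29,"roll":-0.124},
{"dx":-0.41,"dy":-1.99,"dz":0.29,"roll":-0.124},
{"dx":-0.16,"dy":-2.02,"dz":0.29,"roll":-0.124},
{"dx":0.09,"dy":-2.03,"dz":0.29,"roll":-0.124},
{"dx":0.34,"dy":-2.00,"dz":0.29,"roll":-0.124},
{"dx":0.58,"dy":-1.94,"dz":0.29,"roll":-0.124},
{"dx":0.82,"dy":-1.86,"dz":0.29,"roll":-0.124},
{"dx":1.04,"dy":-1.74,"dz":0.29,"roll":-0.124},
total 4256
drwxr-xr-x  3 agent agent    4096 Dec  4 08:08 .
drwxr-xr-x 23 root  root     4096 Dec  4 07:55 ..
-rw-r--r--  1 agent agent     561 Dec  4 07:56 h.py
-rw-r--r--  1 agent agent    1520 Dec  4 07:56 m1.py
-rw-r--r--  1 agent agent     140 Dec  4 08:00 p2.py
drwxr-xr-x  2 agent agent    4096 Dec  4 08:09 pics
-rw-r--r--  1 agent agent    1011 Dec  4 07:57 plan.py
-rw-r--r--  1 agent agent     807 Dec  4 08:08 ring.py
-rw-r--r--  1 agent agent 2150931 Dec  4 07:56 scene.pkl
-rw-r--r--  1 agent agent     871 Dec  4 08:04 seat.py
-rw-r--r--  1 agent agent     854 Dec  4 08:05 seat0.py
-rw-r--r--  1 agent agent      57 Dec  4 08:01 st.py
-rw-r--r--  1 agent agent 2150931 Dec  4 07:56 top.pkl
-rw-r--r--  1 agent agent     389 Dec  4 07:58 w.py
c1.png
c2.png
p1.png
p2.png
scene.png
t2.png
top.png
w1.png
w2.png
w3.png
```

drive_tool([
  {"dx": -2.4, "dy": -2.9, "dz": 0, "roll": 0},
  {"dx": -2.4, "dy": -2.9, "dz": 0, "roll": 0},
  {"dx": -2.4, "dy": -2.9, "dz": 0, "roll": 0},
  {"dx": -2.4, "dy": -2.9, "dz": 0.5, "roll": 0},
  {"dx": -2.0, "dy": -2.5, "dz": 1, "roll": 0},
  {"dx": -1.0, "dy": -1.0, "dz": 1, "roll": 0},
  {"dx": 0, "dy": 0, "dz": 0.5, "roll": 0},
], fingers=0.8)

```text
time_s: 30.3
tcp_pos: [0.4712, 0.0877, 0.2175]
tcp_rot: [-3.118, -0.323, -0.038]
wrist_force: [0.6, -0.1, 1.0]
grip_width: 0.804
```

```bash
python3 p2.py; python3 plan.py .4466 .1005 .12 12; python3 - <<'E'
from scipy.spatial.transform import Rotation as R
import numpy as np
# w3 camera pose from tcp pose then; riser0 rim / flange pixel
M=np.eye(4); M[:3,:3]=R.from_rotvec([-3.123,-.329,.004]).as_matrix(); M[:3,3]=[.5851,.0592,.2325]
C=np.array([[1,-.001,0,0],[-.001,-.946,-.323,-.081],[0,.323,-.946,-.135],[0,0,0,1]]); T=M@C
for u,v,z in[(162,135,.06),(186,132,.006),(173,222,.065)]:
    r=T[:3,:3]@np.array([(u-320)/369.4,-(v-240)/369.4,-1]); o=T[:3,3]; print(u,v,(o+r*(z-o[2])/r[2]).round(4))
E
```

```text
zaxis [ 0.0234  0.009  -0.9997] [0.4712 0.0877 0.2175] 30.3
pos [0.4712 0.0877 0.2175] yaw 11.82 tilt 1.44 d [-24.6  12.8 -97.5] dyaw 0.18 F [ 0.6 -0.1  1. ] g 0.804 t 30.3 n 3
single: [-0.8  -0.57  3.23] roll -0.001
162 135 [0.4469 0.0963 0.06  ]
186 132 [0.4475 0.0964 0.006 ]
173 222 [0.4634 0.0271 0.065 ]
```

drive_tool([
  {"dx": -0.8, "dy": -0.5, "dz": 1.2, "roll": 0},
  {"dx": -0.8, "dy": -0.5, "dz": 1.2, "roll": 0},
  {"dx": -0.5, "dy": -0.4, "dz": 1.2, "roll": 0},
  {"dx": 0, "dy": 0, "dz": 1.2, "roll": 0},
  {"dx": 0, "dy": 0, "dz": 1.2, "roll": 0},
  {"dx": 0, "dy": 0, "dz": 1.2, "roll": 0},
])

```text
time_s: 30.9
tcp_pos: [0.4543, 0.0972, 0.1447]
tcp_rot: [-3.119, -0.322, -0.055]
wrist_force: [-0.0, 0.0, -0.1]
grip_width: 0.801
```

```bash
python3 p2.py; python3 plan.py .4466 .1005 .08 12
```

```text
zaxis [ 0.0341  0.0087 -0.9994] [0.4543 0.0972 0.1447] 30.9
pos [0.4543 0.0972 0.1447] yaw 11.79 tilt 2.02 d [ -7.7   3.3 -64.7] dyaw 0.21 F [-0.   0.  -0.1] g 0.801 t 30.9 n 2
single: [-0.46 -0.24  3.22] roll -0.002
```

drive_tool([
  {"dx": -0.5, "dy": -0.3, "dz": -5, "roll": 0},
  {"dx": 0, "dy": 0, "dz": 0, "roll": 0},
  {"dx": 0, "dy": 0, "dz": 0, "roll": 0},
])

```text
time_s: 31.2
tcp_pos: [0.4441, 0.0975, 0.1863]
tcp_rot: [-3.12, -0.32, -0.026]
wrist_force: [-0.3, -0.5, -0.3]
grip_width: 0.8
```

```bash
python3 p2.py
```

```text
zaxis [ 0.0162  0.0063 -0.9998] [0.4441 0.0975 0.1863] 31.2
```

drive_tool([
  {"dx": 0, "dy": 0, "dz": 0.5, "roll": 0},
  {"dx": 0, "dy": 0, "dz": 0.5, "roll": 0},
  {"dx": 0, "dy": 0, "dz": 0.5, "roll": 0},
  {"dx": 0, "dy": 0, "dz": 0.5, "roll": 0},
  {"dx": 0, "dy": 0, "dz": 0.5, "roll": 0},
  {"dx": 0, "dy": 0, "dz": 0.5, "roll": 0},
  {"dx": 0, "dy": 0, "dz": 0.5, "roll": 0},
  {"dx": 0, "dy": 0, "dz": 0.5, "roll": 0},
  {"dx": 0, "dy": 0, "dz": 0.5, "roll": 0},
  {"dx": 0, "dy": 0, "dz": 0.5, "roll": 0},
])

```text
time_s: 32.2
tcp_pos: [0.4449, 0.0975, 0.1303]
tcp_rot: [-3.121, -0.319, -0.025]
wrist_force: [-0.3, -0.1, -0.2]
grip_width: 0.799
```

```bash
python3 p2.py; python3 plan.py .4466 .1005 .08 12
```

```text
zaxis [ 0.0155  0.0061 -0.9999] [0.4449 0.0975 0.1303] 32.2
pos [0.4449 0.0975 0.1303] yaw 11.68 tilt 0.96 d [  1.7   3.  -50.3] dyaw 0.32 F [-0.3 -0.1 -0.2] g 0.799 t 32.2 n 2
single: [ 0.07 -0.12  2.52] roll -0.003
```

drive_tool([
  {"dx": 0.1, "dy": -0.2, "dz": 0.5, "roll": 0},
  {"dx": 0, "dy": -0.1, "dz": 0.5, "roll": 0},
  {"dx": 0, "dy": 0, "dz": 0.5, "roll": 0},
  {"dx": 0, "dy": 0, "dz": 0.5, "roll": 0},
  {"dx": 0, "dy": 0, "dz": 0.5, "roll": 0},
  {"dx": 0, "dy": 0, "dz": 0.5, "roll": 0},
  {"dx": 0, "dy": 0, "dz": 0.5, "roll": 0},
  {"dx": 0, "dy": 0, "dz": 0.5, "roll": 0},
  {"dx": 0, "dy": 0, "dz": 0.5, "roll": 0},
])

```text
time_s: 33.1
tcp_pos: [0.4464, 0.1013, 0.0815]
tcp_rot: [-3.121, -0.319, -0.026]
wrist_force: [-0.1, 0.2, 0.1]
grip_width: 0.8
```

```bash
python3 p2.py; python3 plan.py .4466 .1005 .036 12
```

```text
zaxis [ 0.0161  0.0062 -0.9999] [0.4464 0.1013 0.0815] 33.1
pos [0.4464 0.1013 0.0815] yaw 11.69 tilt 0.99 d [  0.2  -0.8 -45.5] dyaw 0.31 F [-0.1  0.2  0.1] g 0.8 t 33.1 n 2
single: [-0.04  0.05  2.27] roll -0.003
```

drive_tool([
  {"dx": 0, "dy": 0.1, "dz": 0.5, "roll": 0},
  {"dx": 0, "dy": 0, "dz": 0.5, "roll": 0},
  {"dx": 0, "dy": 0, "dz": 0.5, "roll": 0},
  {"dx": 0, "dy": 0, "dz": 0.5, "roll": 0},
  {"dx": 0, "dy": 0, "dz": 0.5, "roll": 0},
  {"dx": 0, "dy": 0, "dz": 0.5, "roll": 0},
  {"dx": 0, "dy": 0, "dz": 0.5, "roll": 0},
  {"dx": 0, "dy": 0, "dz": 0.4, "roll": 0},
  {"dx": 0, "dy": 0, "dz": 0, "roll": 0},
])

```text
time_s: 34.0
tcp_pos: [0.4468, 0.1004, 0.0382]
tcp_rot: [-3.121, -0.319, -0.024]
wrist_force: [-0.7, 0.6, 0.6]
grip_width: 0.805
```

drive_tool([
  {"dx": 0, "dy": 0, "dz": 0, "roll": 0},
  {"dx": 0, "dy": 0, "dz": 0, "roll": 0},
  {"dx": 0, "dy": 0, "dz": 0, "roll": 0},
  {"dx": 0, "dy": 0, "dz": 0, "roll": 0},
  {"dx": 0, "dy": 0, "dz": 0, "roll": 0},
  {"dx": 0, "dy": 0, "dz": 0, "roll": 0},
], fingers=0, squeeze=30)

```text
time_s: 34.6
tcp_pos: [0.4474, 0.1005, 0.0387]
tcp_rot: [-3.121, -0.319, -0.026]
wrist_force: [0.7, 0.7, -0.8]
grip_width: 0.321
```

```bash
python3 p2.py; python3 plan.py .4466 .1005 .036 12
```

```text
zaxis [ 0.0161  0.0062 -0.9999] [0.4474 0.1005 0.0387] 34.6
pos [0.4474 0.1005 0.0387] yaw 11.68 tilt 0.99 d [-0.8  0.  -2.7] dyaw 0.32 F [ 0.7  0.7 -0.8] g 0.321 t 34.6 n 1
single: [-0.08 -0.02  0.27] roll -0.006
```

drive_tool([
  {"dx": 0, "dy": 0, "dz": -2, "roll": 0},
  {"dx": 0, "dy": 0, "dz": -4, "roll": 0},
  {"dx": 0, "dy": 0, "dz": -5, "roll": 0},
  {"dx": 0, "dy": 0, "dz": -5, "roll": 0},
  {"dx": 0, "dy": 0, "dz": 0, "roll": 0},
  {"dx": 0, "dy": 0, "dz": 0, "roll": 0},
])

```text
time_s: 35.2
tcp_pos: [0.4432, 0.0992, 0.2034]
tcp_rot: [-3.121, -0.319, -0.02]
wrist_force: [-1.2, 0.1, -1.0]
grip_width: 0.316
```

```bash
python3 p2.py; python3 plan.py .6687 .0079 .19 12
```

```text
zaxis [ 0.012   0.0057 -0.9999] [0.4432 0.0992 0.2034] 35.2
pos [0.4432 0.0992 0.2034] yaw 11.68 tilt 0.76 d [225.5 -91.3 -13.4] dyaw 0.32 F [-1.2  0.1 -1. ] g 0.316 t 35.2 n 6
single: [3.37 2.25 0.26] roll -0.001
```

drive_tool([
  {"dx": 3.0, "dy": 2.1, "dz": 0, "roll": 0},
  {"dx": 3.2, "dy": 2.2, "dz": 0, "roll": 0},
  {"dx": 3.2, "dy": 2.2, "dz": 0, "roll": 0},
  {"dx": 3.2, "dy": 2.2, "dz": 0, "roll": 0},
  {"dx": 3.0, "dy": 2.0, "dz": 0, "roll": 0},
  {"dx": 2.0, "dy": 1.0, "dz": 0, "roll": 0},
  {"dx": 1.0, "dy": 0.5, "dz": 0, "roll": 0},
  {"dx": 0, "dy": 0, "dz": 0, "roll": 0},
])

```text
time_s: 36.0
tcp_pos: [0.6489, 0.0143, 0.1867]
tcp_rot: [-3.117, -0.32, 0.016]
wrist_force: [-0.2, 0.8, -1.4]
grip_width: 0.319
```

```bash
python3 p2.py; python3 plan.py .6687 .0079 .17 12
```

```text
zaxis [-0.0111  0.0067 -0.9999] [0.6489 0.0143 0.1867] 36.0
pos [0.6489 0.0143 0.1867] yaw 11.74 tilt 0.74 d [ 19.8  -6.4 -16.7] dyaw 0.26 F [-0.2  0.8 -1.4] g 0.319 t 36.0 n 1
single: [1.83 1.04 1.65] roll -0.005
```

drive_tool([
  {"dx": 0.6, "dy": 0.3, "dz": 0.3, "roll": 0},
  {"dx": 0.5, "dy": 0.3, "dz": 0.3, "roll": 0},
  {"dx": 0.3, "dy": 0.2, "dz": 0.3, "roll": 0},
  {"dx": 0.2, "dy": 0.1, "dz": 0.3, "roll": 0},
  {"dx": 0, "dy": 0, "dz": 0.1, "roll": 0},
])

```text
time_s: 36.5
tcp_pos: [0.6627, 0.0096, 0.1676]
tcp_rot: [-3.115, -0.322, 0.031]
wrist_force: [-0.5, -0.4, -0.6]
grip_width: 0.316
```

```bash
python3 p2.py; python3 plan.py .6687 .0079 .15 12
```

```text
zaxis [-0.0205  0.0074 -0.9998] [0.6627 0.0096 0.1676] 36.5
pos [0.6627 0.0096 0.1676] yaw 11.79 tilt 1.25 d [  6.   -1.7 -17.6] dyaw 0.21 F [-0.5 -0.4 -0.6] g 0.316 t 36.5 n 1
single: [0.58 0.31 1.75] roll -0.004
```

drive_tool([
  {"dx": 0.1, "dy": 0.05, "dz": -0.5, "roll": 0},
  {"dx": 0.1, "dy": 0.05, "dz": -0.5, "roll": 0},
  {"dx": 0.1, "dy": 0.05, "dz": -0.5, "roll": 0},
  {"dx": 0.1, "dy": 0.05, "dz": -0.5, "roll": 0},
  {"dx": 0.1, "dy": 0.05, "dz": -0.5, "roll": 0},
  {"dx": 0, "dy": 0.05, "dz": -0.5, "roll": 0},
  {"dx": 0, "dy": 0, "dz": -0.5, "roll": 0},
  {"dx": 0, "dy": 0, "dz": -0.3, "roll": 0},
])

```text
time_s: 37.3
tcp_pos: [0.6699, 0.0076, 0.2109]
tcp_rot: [-3.116, -0.323, 0.026]
wrist_force: [-0.5, 0.5, -0.2]
grip_width: 0.321
```

```bash
python3 p2.py
```

```text
zaxis [-0.0176  0.0073 -0.9998] [0.6699 0.0076 0.2109] 37.3
```

drive_tool([
  {"dx": 0, "dy": 0, "dz": 4.2, "roll": 0},
  {"dx": 0, "dy": 0, "dz": 0, "roll": 0},
  {"dx": 0, "dy": 0, "dz": 0, "roll": 0},
])

```text
time_s: 37.6
tcp_pos: [0.6715, 0.0078, 0.1722]
tcp_rot: [-3.117, -0.323, 0.017]
wrist_force: [0.8, -0.2, 0.9]
grip_width: 0.318
```

```bash
python3 p2.py; python3 plan.py .6687 .0079 .15 12
```

```text
zaxis [-0.0115  0.007  -0.9999] [0.6715 0.0078 0.1722] 37.6
pos [0.6715 0.0078 0.1722] yaw 11.83 tilt 0.77 d [ -2.8   0.1 -22.2] dyaw 0.17 F [ 0.8 -0.2  0.9] g 0.318 t 37.6 n 1
single: [-0.25 -0.05  2.23] roll -0.003
```

drive_tool([
  {"dx": -0.2, "dy": 0, "dz": 0.4, "roll": 0},
  {"dx": 0, "dy": 0, "dz": 0.4, "roll": 0},
  {"dx": 0, "dy": 0, "dz": 0.4, "roll": 0},
  {"dx": 0, "dy": 0, "dz": 0.4, "roll": 0},
  {"dx": 0, "dy": 0, "dz": 0.4, "roll": 0},
])

```text
time_s: 38.1
tcp_pos: [0.6716, 0.0073, 0.1559]
tcp_rot: [-3.118, -0.323, 0.007]
wrist_force: [0.3, 0.5, -0.6]
grip_width: 0.317
```

```bash
python3 p2.py; python3 plan.py .6694 .0079 .14 12
```

```text
zaxis [-0.0052  0.0067 -1.    ] [0.6716 0.0073 0.1559] 38.1
pos [0.6716 0.0073 0.1559] yaw 11.82 tilt 0.48 d [ -2.2   0.6 -15.9] dyaw 0.18 F [ 0.3  0.5 -0.6] g 0.317 t 38.1 n 1
single: [-0.2  -0.09  1.59] roll -0.003
```

drive_tool([
  {"dx": -0.15, "dy": -0.05, "dz": 0.3, "roll": 0},
  {"dx": -0.1, "dy": 0, "dz": 0.3, "roll": 0},
  {"dx": 0, "dy": 0, "dz": 0.3, "roll": 0},
])

```text
time_s: 38.4
tcp_pos: [0.6687, 0.0074, 0.1459]
tcp_rot: [-3.118, -0.323, 0.008]
wrist_force: [0.5, 0.7, 1.3]
grip_width: 0.316
```

```bash
python3 p2.py; python3 plan.py .669 .0079 .135 12
```

```text
zaxis [-0.0056  0.0067 -1.    ] [0.6687 0.0074 0.1459] 38.4
pos [0.6687 0.0074 0.1459] yaw 11.83 tilt 0.5 d [  0.3   0.5 -10.9] dyaw 0.17 F [0.5 0.7 1.3] g 0.316 t 38.4 n 1
single: [ 0.04 -0.03  1.1 ] roll -0.003
```

drive_tool([
  {"dx": 0.05, "dy": 0, "dz": 0.3, "roll": 0},
  {"dx": 0, "dy": 0, "dz": 0.3, "roll": 0},
  {"dx": 0, "dy": 0, "dz": 0.3, "roll": 0},
  {"dx": 0, "dy": 0, "dz": 0.3, "roll": 0},
])

```text
time_s: 38.8
tcp_pos: [0.6691, 0.0076, 0.1327]
tcp_rot: [-3.118, -0.323, 0.008]
wrist_force: [-0.1, 0.5, -0.3]
grip_width: 0.314
```

```bash
python3 plan.py .669 .0079 .12 12
```

```text
pos [0.6691 0.0076 0.1327] yaw 11.82 tilt 0.51 d [ -0.1   0.3 -12.7] dyaw 0.18 F [-0.1  0.5 -0.3] g 0.314 t 38.8 n 1
single: [ 0.   -0.02  1.27] roll -0.003
```

drive_tool([
  {"dx": 0, "dy": 0, "dz": 0.3, "roll": 0},
  {"dx": 0, "dy": 0, "dz": 0.3, "roll": 0},
  {"dx": 0, "dy": 0, "dz": 0.3, "roll": 0},
])

```text
time_s: 39.1
tcp_pos: [0.6691, 0.0077, 0.1229]
tcp_rot: [-3.118, -0.323, 0.008]
wrist_force: [0.3, 0.8, -0.4]
grip_width: 0.317
```

```bash
python3 plan.py .669 .0079 .12 12
```

```text
pos [0.6691 0.0077 0.1229] yaw 11.83 tilt 0.5 d [-0.1  0.2 -2.9] dyaw 0.17 F [ 0.3  0.8 -0.4] g 0.317 t 39.1 n 1
single: [-0.01 -0.02  0.29] roll -0.003
```

drive_tool([
  {"dx": 0, "dy": 0, "dz": 0.3, "roll": 0},
  {"dx": 0, "dy": 0, "dz": 0.2, "roll": 0},
])

```text
time_s: 39.3
tcp_pos: [0.669, 0.0079, 0.1181]
tcp_rot: [-3.117, -0.323, 0.009]
wrist_force: [-3.8, 0.1, 10.3]
grip_width: 0.32
```

```bash
python3 plan.py .669 .0079 .12 12
```

```text
pos [0.669  0.0079 0.1181] yaw 11.82 tilt 0.54 d [0.  0.  1.9] dyaw 0.18 F [-3.8  0.1 10.3] g 0.32 t 39.3 n 1
single: [ 0.   -0.   -0.19] roll -0.003
```

drive_tool([
  {"dx": 0, "dy": 0, "dz": 0.1, "roll": 0},
])

```text
time_s: 39.4
tcp_pos: [0.669, 0.0079, 0.1181]
tcp_rot: [-3.117, -0.323, 0.009]
wrist_force: [-2.6, 0.0, 6.2]
grip_width: 0.315
```

```bash
python3 plan.py .669 .0079 .12 12
```

```text
pos [0.669  0.0079 0.1181] yaw 11.83 tilt 0.55 d [-0.   0.   1.9] dyaw 0.17 F [-2.6  0.   6.2] g 0.315 t 39.4 n 1
single: [-0.   -0.   -0.19] roll -0.003
```

drive_tool([
  {"dx": 0, "dy": 0, "dz": 0, "roll": 0},
  {"dx": 0, "dy": 0, "dz": 0, "roll": 0},
  {"dx": 0, "dy": 0, "dz": -0.5, "roll": 0},
  {"dx": 0, "dy": 0, "dz": -3, "roll": 0},
  {"dx": 0, "dy": 0, "dz": -3, "roll": 0},
  {"dx": 0, "dy": 0, "dz": -3, "roll": 0},
  {"dx": 0, "dy": 0, "dz": -2, "roll": 0},
], fingers=0.6)

```text
time_s: 40.1
tcp_pos: [0.6669, 0.0072, 0.2321]
tcp_rot: [-3.116, -0.323, 0.024]
wrist_force: [0.3, 0.2, -0.1]
grip_width: 0.598
```

drive_tool([
  {"dx": -2.5, "dy": -3.4, "dz": 0, "roll": 0},
  {"dx": -2.5, "dy": -3.4, "dz": 0, "roll": 0},
  {"dx": -2.5, "dy": -3.4, "dz": 0, "roll": 0},
  {"dx": -2.5, "dy": -3.4, "dz": 0, "roll": 0},
  {"dx": -2.5, "dy": -3.4, "dz": 0, "roll": 0},
  {"dx": -2.5, "dy": -3.4, "dz": 0, "roll": 0},
  {"dx": -2.5, "dy": -3.4, "dz": 0, "roll": 0},
  {"dx": -1.5, "dy": -2.0, "dz": 0, "roll": 0},
  {"dx": 0, "dy": 0, "dz": 0, "roll": 0},
  {"dx": 0, "dy": 0, "dz": 0, "roll": 0},
], fingers=0.8)

```text
time_s: 41.1
tcp_pos: [0.426, 0.2272, 0.2447]
tcp_rot: [-3.116, -0.318, -0.012]
wrist_force: [-0.1, -0.4, 0.5]
grip_width: 0.796
```

```bash
python3 p2.py; python3 plan.py .4127 .2366 .14 12
```

```text
zaxis [ 0.0064  0.0101 -0.9999] [0.426  0.2272 0.2447] 41.1
pos [0.426  0.2272 0.2447] yaw 11.65 tilt 0.69 d [ -13.3    9.4 -104.7] dyaw 0.35 F [-0.1 -0.4  0.5] g 0.796 t 41.1 n 3
single: [-0.4  -0.37  3.49] roll -0.002
```

drive_tool([
  {"dx": -0.3, "dy": -0.3, "dz": 0.6, "roll": 0},
  {"dx": -0.3, "dy": -0.3, "dz": 0.6, "roll": 0},
  {"dx": -0.3, "dy": -0.3, "dz": 0.6, "roll": 0},
  {"dx": -0.2, "dy": -0.2, "dz": 0.6, "roll": 0},
  {"dx": 0, "dy": 0, "dz": 0.6, "roll": 0},
  {"dx": 0, "dy": 0, "dz": 0.6, "roll": 0},
  {"dx": 0, "dy": 0, "dz": 0.6, "roll": 0},
  {"dx": 0, "dy": 0, "dz": 0.6, "roll": 0},
  {"dx": 0, "dy": 0, "dz": 0.6, "roll": 0},
  {"dx": 0, "dy": 0, "dz": 0.6, "roll": 0},
  {"dx": 0, "dy": 0, "dz": 0.6, "roll": 0},
  {"dx": 0, "dy": 0, "dz": 0.6, "roll": 0},
])

```text
time_s: 42.3
tcp_pos: [0.4162, 0.2344, 0.1663]
tcp_rot: [-3.118, -0.309, -0.014]
wrist_force: [-0.8, -0.3, 0.7]
grip_width: 0.798
```

```bash
python3 p2.py; python3 plan.py .4127 .2366 .09 12
```

```text
zaxis [ 0.0078  0.0091 -0.9999] [0.4162 0.2344 0.1663] 42.3
pos [0.4162 0.2344 0.1663] yaw 11.32 tilt 0.69 d [ -3.5   2.2 -76.3] dyaw 0.68 F [-0.8 -0.3  0.7] g 0.798 t 42.3 n 2
{"dx":-0.15,"dy":-0.14,"dz":3.82,"roll":-0.006},
{"dx":-0.15,"dy":-0.14,"dz":3.82,"roll":-0.006},
```

drive_tool([
  {"dx": -0.2, "dy": -0.2, "dz": 0.6, "roll": -0.01},
  {"dx": -0.1, "dy": -0.1, "dz": 0.6, "roll": 0},
  {"dx": 0, "dy": 0, "dz": 0.6, "roll": 0},
  {"dx": 0, "dy": 0, "dz": 0.6, "roll": 0},
  {"dx": 0, "dy": 0, "dz": 0.6, "roll": 0},
  {"dx": 0, "dy": 0, "dz": 0.6, "roll": 0},
  {"dx": 0, "dy": 0, "dz": 0.6, "roll": 0},
  {"dx": 0, "dy": 0, "dz": 0.6, "roll": 0},
  {"dx": 0, "dy": 0, "dz": 0.6, "roll": 0},
  {"dx": 0, "dy": 0, "dz": 0.6, "roll": 0},
  {"dx": 0, "dy": 0, "dz": 0.5, "roll": 0},
])

```text
time_s: 43.4
tcp_pos: [0.4131, 0.2378, 0.0955]
tcp_rot: [-3.116, -0.326, -0.014]
wrist_force: [0.0, -0.5, -0.7]
grip_width: 0.802
```

```bash
python3 p2.py; python3 plan.py .4127 .2366 .037 12
```

```text
zaxis [ 0.0081  0.0093 -0.9999] [0.4131 0.2378 0.0955] 43.4
pos [0.4131 0.2378 0.0955] yaw 11.96 tilt 0.71 d [ -0.4  -1.2 -58.5] dyaw 0.04 F [ 0.  -0.5 -0.7] g 0.802 t 43.4 n 2
single: [-0.06  0.07  2.92] roll -0.0
```

drive_tool([
  {"dx": 0, "dy": 0.1, "dz": 0.5, "roll": 0},
  {"dx": 0, "dy": 0, "dz": 0.5, "roll": 0},
  {"dx": 0, "dy": 0, "dz": 0.5, "roll": 0},
  {"dx": 0, "dy": 0, "dz": 0.5, "roll": 0},
  {"dx": 0, "dy": 0, "dz": 0.5, "roll": 0},
  {"dx": 0, "dy": 0, "dz": 0.4, "roll": 0},
])

```text
time_s: 44.0
tcp_pos: [0.4138, 0.237, 0.0639]
tcp_rot: [-3.116, -0.326, -0.014]
wrist_force: [0.1, 0.1, 0.1]
grip_width: 0.799
```

drive_tool([
  {"dx": 0, "dy": 0, "dz": 0.5, "roll": 0},
  {"dx": 0, "dy": 0, "dz": 0.5, "roll": 0},
  {"dx": 0, "dy": 0, "dz": 0.5, "roll": 0},
  {"dx": 0, "dy": 0, "dz": 0.5, "roll": 0},
  {"dx": 0, "dy": 0, "dz": 0.4, "roll": 0},
])

```text
time_s: 44.5
tcp_pos: [0.4142, 0.2374, 0.0378]
tcp_rot: [-3.116, -0.326, -0.015]
wrist_force: [-1.1, 0.0, 0.4]
grip_width: 0.799
```

```bash
python3 p2.py; python3 plan.py .4127 .2366 .038 12
```

```text
zaxis [ 0.0086  0.0095 -0.9999] [0.4142 0.2374 0.0378] 44.5
pos [0.4142 0.2374 0.0378] yaw 11.95 tilt 0.74 d [-1.5 -0.8  0.2] dyaw 0.05 F [-1.1  0.   0.4] g 0.799 t 44.5 n 1
single: [-0.16  0.05 -0.02] roll -0.001
```

drive_tool([
  {"dx": -0.1, "dy": 0.05, "dz": -0.1, "roll": 0},
  {"dx": 0, "dy": 0, "dz": 0, "roll": 0},
  {"dx": 0, "dy": 0, "dz": 0, "roll": 0},
  {"dx": 0, "dy": 0, "dz": 0, "roll": 0},
  {"dx": 0, "dy": 0, "dz": 0, "roll": 0},
  {"dx": 0, "dy": 0, "dz": 0, "roll": 0},
], fingers=0, squeeze=30)

```text
time_s: 45.1
tcp_pos: [0.4131, 0.2366, 0.0386]
tcp_rot: [-3.116, -0.326, -0.014]
wrist_force: [0.8, 0.3, -1.5]
grip_width: 0.32
```

```bash
python3 p2.py; python3 plan.py .6596 .0510 .2 12
```

```text
zaxis [ 0.0083  0.0094 -0.9999] [0.4131 0.2366 0.0386] 45.1
pos [0.4131 0.2366 0.0386] yaw 11.95 tilt 0.72 d [ 246.5 -185.6  161.4] dyaw 0.05 F [ 0.8  0.3 -1.5] g 0.32 t 45.1 n 8
single: [ 2.55  2.89 -2.01] roll -0.0
```

drive_tool([
  {"dx": 0, "dy": 0, "dz": -2, "roll": 0},
  {"dx": 0, "dy": 0, "dz": -4, "roll": 0},
  {"dx": 0, "dy": 0, "dz": -5, "roll": 0},
  {"dx": 0, "dy": 0, "dz": -5, "roll": 0},
  {"dx": 0, "dy": 0, "dz": -1, "roll": 0},
  {"dx": 0, "dy": 0, "dz": 0, "roll": 0},
])

```text
time_s: 45.7
tcp_pos: [0.4102, 0.2342, 0.2135]
tcp_rot: [-3.118, -0.326, -0.008]
wrist_force: [-0.2, 0.1, -1.5]
grip_width: 0.315
```

drive_tool([
  {"dx": 2.8, "dy": 2.6, "dz": 0, "roll": 0},
  {"dx": 2.9, "dy": 2.7, "dz": 0, "roll": 0},
  {"dx": 2.9, "dy": 2.7, "dz": 0, "roll": 0},
  {"dx": 2.9, "dy": 2.7, "dz": 0, "roll": 0},
  {"dx": 2.9, "dy": 2.7, "dz": 0, "roll": 0},
  {"dx": 2.0, "dy": 2.0, "dz": 0, "roll": 0},
  {"dx": 1.4, "dy": 1.4, "dz": 0, "roll": 0},
  {"dx": 0.7, "dy": 0.6, "dz": 0, "roll": 0},
  {"dx": 0, "dy": 0, "dz": 0, "roll": 0},
])

```text
time_s: 46.6
tcp_pos: [0.6251, 0.0963, 0.1916]
tcp_rot: [-3.117, -0.33, 0.035]
wrist_force: [0.3, 0.3, -0.6]
grip_width: 0.31
```

```bash
python3 p2.py; python3 plan.py .6505 .0940 .17 12
```

```text
zaxis [-0.0227  0.005  -0.9997] [0.6251 0.0963 0.1916] 46.6
pos [0.6251 0.0963 0.1916] yaw 12.09 tilt 1.33 d [ 25.4  -2.3 -21.6] dyaw -0.09 F [ 0.3  0.3 -0.6] g 0.31 t 46.6 n 1
single: [2.48 0.77 2.1 ] roll 0.001
```

drive_tool([
  {"dx": 0.3, "dy": 0.1, "dz": -0.6, "roll": 0},
  {"dx": 0.3, "dy": 0.1, "dz": -0.6, "roll": 0},
  {"dx": 0.3, "dy": 0.1, "dz": -0.6, "roll": 0},
  {"dx": 0.3, "dy": 0.1, "dz": -0.6, "roll": 0},
  {"dx": 0.3, "dy": 0.1, "dz": -0.6, "roll": 0},
  {"dx": 0.3, "dy": 0.1, "dz": -0.6, "roll": 0},
  {"dx": 0.1, "dy": 0, "dz": -0.6, "roll": 0},
  {"dx": 0, "dy": 0, "dz": -0.6, "roll": 0},
  {"dx": 0, "dy": 0, "dz": -0.3, "roll": 0},
  {"dx": 0, "dy": 0, "dz": 4, "roll": 0},
  {"dx": 0, "dy": 0, "dz": 2.5, "roll": 0},
  {"dx": 0, "dy": 0, "dz": 0, "roll": 0},
])

```text
time_s: 47.8
tcp_pos: [0.6451, 0.0981, 0.1835]
tcp_rot: [-3.115, -0.336, 0.028]
wrist_force: [-0.3, 0.3, -0.6]
grip_width: 0.316
```

```bash
python3 p2.py; python3 plan.py .6505 .0940 .15 12
```

```text
zaxis [-0.0188  0.0065 -0.9998] [0.6451 0.0981 0.1835] 47.8
pos [0.6451 0.0981 0.1835] yaw 12.32 tilt 1.14 d [  5.4  -4.1 -33.5] dyaw -0.32 F [-0.3  0.3 -0.6] g 0.316 t 47.8 n 1
single: [0.5  0.55 3.33] roll 0.005
```

drive_tool([
  {"dx": 0.2, "dy": 0.2, "dz": 0.4, "roll": 0.005},
  {"dx": 0.1, "dy": 0.2, "dz": 0.4, "roll": 0},
  {"dx": 0.1, "dy": 0.1, "dz": 0.4, "roll": 0},
  {"dx": 0, "dy": 0, "dz": 0.4, "roll": 0},
  {"dx": 0, "dy": 0, "dz": 0.3, "roll": 0},
])

```text
time_s: 48.3
tcp_pos: [0.6528, 0.0937, 0.1677]
tcp_rot: [-3.116, -0.327, 0.018]
wrist_force: [0.6, -0.5, -0.3]
grip_width: 0.317
```

```bash
python3 p2.py; python3 plan.py .6508 .0940 .145 12
```

```text
zaxis [-0.0126  0.0069 -0.9999] [0.6528 0.0937 0.1677] 48.3
pos [0.6528 0.0937 0.1677] yaw 11.98 tilt 0.82 d [ -2.    0.3 -22.7] dyaw 0.02 F [ 0.6 -0.5 -0.3] g 0.317 t 48.3 n 1
single: [-0.17 -0.05  2.28] roll -0.0
```

drive_tool([
  {"dx": -0.1, "dy": 0, "dz": 0.4, "roll": 0},
  {"dx": -0.1, "dy": 0, "dz": 0.4, "roll": 0},
  {"dx": 0, "dy": 0, "dz": 0.4, "roll": 0},
  {"dx": 0, "dy": 0, "dz": 0.4, "roll": 0},
  {"dx": 0, "dy": 0, "dz": 0.3, "roll": 0},
])

```text
time_s: 48.8
tcp_pos: [0.6507, 0.0935, 0.1479]
tcp_rot: [-3.116, -0.327, 0.017]
wrist_force: [-0.8, 0.4, -0.3]
grip_width: 0.318
```

```bash
python3 p2.py; python3 plan.py .6508 .0940 .135 12
```

```text
zaxis [-0.0115  0.007  -0.9999] [0.6507 0.0935 0.1479] 48.8
pos [0.6507 0.0935 0.1479] yaw 11.99 tilt 0.77 d [  0.1   0.5 -12.9] dyaw 0.01 F [-0.8  0.4 -0.3] g 0.318 t 48.8 n 1
single: [ 0.03 -0.03  1.29] roll -0.0
```

drive_tool([
  {"dx": 0, "dy": -0.05, "dz": 0.3, "roll": 0},
  {"dx": 0, "dy": 0, "dz": 0.3, "roll": 0},
  {"dx": 0, "dy": 0, "dz": 0.3, "roll": 0},
  {"dx": 0, "dy": 0, "dz": 0.3, "roll": 0},
])

```text
time_s: 49.2
tcp_pos: [0.6504, 0.0943, 0.1347]
tcp_rot: [-3.116, -0.327, 0.017]
wrist_force: [1.0, -0.3, -1.6]
grip_width: 0.316
```

drive_tool([
  {"dx": 0, "dy": 0, "dz": 0.3, "roll": 0},
  {"dx": 0, "dy": 0, "dz": 0.3, "roll": 0},
  {"dx": 0, "dy": 0, "dz": 0.3, "roll": 0},
])

```text
time_s: 49.5
tcp_pos: [0.6511, 0.0938, 0.1256]
tcp_rot: [-3.117, -0.328, 0.014]
wrist_force: [-0.6, -0.9, -0.1]
grip_width: 0.314
```

```bash
python3 plan.py .6508 .0940 .1186 12
```

```text
pos [0.6511 0.0938 0.1256] yaw 12.01 tilt 0.67 d [-0.3  0.2 -7. ] dyaw -0.01 F [-0.6 -0.9 -0.1] g 0.314 t 49.5 n 1
single: [-0.02 -0.02  0.7 ] roll 0.0
```

drive_tool([
  {"dx": 0, "dy": 0, "dz": 0.3, "roll": 0},
  {"dx": 0, "dy": 0, "dz": 0.3, "roll": 0},
  {"dx": 0, "dy": 0, "dz": 0.2, "roll": 0},
])

```text
time_s: 49.8
tcp_pos: [0.651, 0.0938, 0.118]
tcp_rot: [-3.117, -0.328, 0.016]
wrist_force: [-4.4, -1.2, 12.6]
grip_width: 0.32
```

```bash
python3 plan.py .6508 .0940 .1180 12
```

```text
pos [0.651  0.0938 0.118 ] yaw 12.0 tilt 0.7 d [-0.2  0.2  0. ] dyaw -0.0 F [-4.4 -1.2 12.6] g 0.32 t 49.8 n 1
single: [-0.01 -0.03 -0.  ] roll 0.0
```

drive_tool([
  {"dx": 0, "dy": 0, "dz": 0, "roll": 0},
  {"dx": 0, "dy": 0, "dz": 0, "roll": 0},
  {"dx": 0, "dy": 0, "dz": -0.5, "roll": 0},
  {"dx": 0, "dy": 0, "dz": -3, "roll": 0},
  {"dx": 0, "dy": 0, "dz": -3, "roll": 0},
  {"dx": 0, "dy": 0, "dz": -3, "roll": 0},
  {"dx": 0, "dy": 0, "dz": -2, "roll": 0},
], fingers=0.6)

```text
time_s: 50.5
tcp_pos: [0.6486, 0.0935, 0.2314]
tcp_rot: [-3.116, -0.327, 0.034]
wrist_force: [-0.1, -0.0, 0.2]
grip_width: 0.594
```

drive_tool([
  {"dx": -2.8, "dy": -3.4, "dz": 0, "roll": 0},
  {"dx": -2.8, "dy": -3.4, "dz": 0, "roll": 0},
  {"dx": -2.8, "dy": -3.4, "dz": 0, "roll": 0},
  {"dx": -2.8, "dy": -3.4, "dz": 0, "roll": 0},
  {"dx": -2.8, "dy": -3.4, "dz": 0, "roll": 0},
  {"dx": -2.8, "dy": -3.4, "dz": 0, "roll": 0},
  {"dx": -2.8, "dy": -3.4, "dz": 0, "roll": 0},
  {"dx": -1.5, "dy": -1.8, "dz": 0, "roll": 0},
  {"dx": 0, "dy": 0, "dz": 0, "roll": 0},
  {"dx": 0, "dy": 0, "dz": 0, "roll": 0},
], fingers=0.7)

```text
time_s: 51.5
tcp_pos: [0.3853, 0.3077, 0.2456]
tcp_rot: [-3.112, -0.323, 0.002]
wrist_force: [0.6, 0.5, 0.5]
grip_width: 0.699
```

```bash
python3 p2.py; python3 plan.py .3752 .3116 .14 12
```

```text
zaxis [-0.0026  0.013  -0.9999] [0.3853 0.3077 0.2456] 51.5
pos [0.3853 0.3077 0.2456] yaw 11.84 tilt 0.76 d [ -10.1    3.9 -105.6] dyaw 0.16 F [0.6 0.5 0.5] g 0.699 t 51.5 n 3
single: [-0.3  -0.15  3.52] roll -0.001
```

drive_tool([
  {"dx": -0.3, "dy": -0.2, "dz": 0.6, "roll": 0},
  {"dx": -0.3, "dy": -0.2, "dz": 0.6, "roll": 0},
  {"dx": -0.2, "dy": -0.1, "dz": 0.6, "roll": 0},
  {"dx": 0, "dy": 0, "dz": 0.6, "roll": 0},
  {"dx": 0, "dy": 0, "dz": 0.6, "roll": 0},
  {"dx": 0, "dy": 0, "dz": 0.6, "roll": 0},
  {"dx": 0, "dy": 0, "dz": 0.6, "roll": 0},
  {"dx": 0, "dy": 0, "dz": 0.6, "roll": 0},
  {"dx": 0, "dy": 0, "dz": 0.6, "roll": 0},
  {"dx": 0, "dy": 0, "dz": 0.6, "roll": 0},
  {"dx": 0, "dy": 0, "dz": 0.6, "roll": 0},
  {"dx": 0, "dy": 0, "dz": 0.6, "roll": 0},
])

```text
time_s: 52.7
tcp_pos: [0.3794, 0.3095, 0.1671]
tcp_rot: [-3.114, -0.313, 0.001]
wrist_force: [0.0, 0.2, -0.4]
grip_width: 0.7
```

```bash
python3 p2.py; python3 plan.py .3752 .3116 .09 12
```

```text
zaxis [-0.0015  0.0121 -0.9999] [0.3794 0.3095 0.1671] 52.7
pos [0.3794 0.3095 0.1671] yaw 11.48 tilt 0.7 d [ -4.2   2.1 -77.1] dyaw 0.52 F [ 0.   0.2 -0.4] g 0.7 t 52.7 n 2
single: [-0.19 -0.1   3.86] roll -0.005
```

drive_tool([
  {"dx": -0.2, "dy": -0.2, "dz": 0.6, "roll": -0.01},
  {"dx": -0.2, "dy": 0, "dz": 0.6, "roll": 0},
  {"dx": 0, "dy": 0, "dz": 0.6, "roll": 0},
  {"dx": 0, "dy": 0, "dz": 0.6, "roll": 0},
  {"dx": 0, "dy": 0, "dz": 0.6, "roll": 0},
  {"dx": 0, "dy": 0, "dz": 0.6, "roll": 0},
  {"dx": 0, "dy": 0, "dz": 0.6, "roll": 0},
  {"dx": 0, "dy": 0, "dz": 0.6, "roll": 0},
  {"dx": 0, "dy": 0, "dz": 0.6, "roll": 0},
  {"dx": 0, "dy": 0, "dz": 0.6, "roll": 0},
  {"dx": 0, "dy": 0, "dz": 0.5, "roll": 0},
])

```text
time_s: 53.8
tcp_pos: [0.3747, 0.3118, 0.0963]
tcp_rot: [-3.112, -0.33, -0.0]
wrist_force: [-0.7, 0.1, -0.0]
grip_width: 0.702
```

```bash
python3 p2.py; python3 plan.py .3752 .3116 .038 12
```

```text
zaxis [-0.0013  0.0122 -0.9999] [0.3747 0.3118 0.0963] 53.8
pos [0.3747 0.3118 0.0963] yaw 12.12 tilt 0.7 d [  0.5  -0.2 -58.3] dyaw -0.12 F [-0.7  0.1 -0. ] g 0.702 t 53.8 n 2
single: [0.02 0.05 2.91] roll 0.001
```

drive_tool([
  {"dx": 0, "dy": 0.05, "dz": 0.5, "roll": 0},
  {"dx": 0, "dy": 0, "dz": 0.5, "roll": 0},
  {"dx": 0, "dy": 0, "dz": 0.5, "roll": 0},
  {"dx": 0, "dy": 0, "dz": 0.5, "roll": 0},
  {"dx": 0, "dy": 0, "dz": 0.5, "roll": 0},
  {"dx": 0, "dy": 0, "dz": 0.4, "roll": 0},
])

```text
time_s: 54.4
tcp_pos: [0.3749, 0.3117, 0.0646]
tcp_rot: [-3.112, -0.33, -0.0]
wrist_force: [-0.3, 0.2, -0.1]
grip_width: 0.697
```

drive_tool([
  {"dx": 0, "dy": 0, "dz": 0.5, "roll": 0},
  {"dx": 0, "dy": 0, "dz": 0.5, "roll": 0},
  {"dx": 0, "dy": 0, "dz": 0.5, "roll": 0},
  {"dx": 0, "dy": 0, "dz": 0.5, "roll": 0},
  {"dx": 0, "dy": 0, "dz": 0.4, "roll": 0},
])

```text
time_s: 54.9
tcp_pos: [0.375, 0.3122, 0.0386]
tcp_rot: [-3.112, -0.33, -0.001]
wrist_force: [0.1, -0.2, -0.1]
grip_width: 0.702
```

drive_tool([
  {"dx": 0, "dy": 0, "dz": -0.1, "roll": 0},
  {"dx": 0, "dy": 0, "dz": 0, "roll": 0},
  {"dx": 0, "dy": 0, "dz": 0, "roll": 0},
  {"dx": 0, "dy": 0, "dz": 0, "roll": 0},
  {"dx": 0, "dy": 0, "dz": 0, "roll": 0},
  {"dx": 0, "dy": 0, "dz": 0, "roll": 0},
], fingers=0, squeeze=30)

```text
time_s: 55.5
tcp_pos: [0.3749, 0.3121, 0.0394]
tcp_rot: [-3.112, -0.33, -0.0]
wrist_force: [-0.6, -0.6, -0.7]
grip_width: 0.313
```

```bash
python3 p2.py; python3 plan.py .6414 .1370 .2 12
```

```text
zaxis [-0.0011  0.0123 -0.9999] [0.3749 0.3121 0.0394] 55.5
pos [0.3749 0.3121 0.0394] yaw 12.12 tilt 0.71 d [ 266.5 -175.1  160.6] dyaw -0.12 F [-0.6 -0.6 -0.7] g 0.313 t 55.5 n 8
single: [ 2.8   2.81 -2.04] roll 0.0
```

drive_tool([
  {"dx": 0, "dy": 0, "dz": -2, "roll": 0},
  {"dx": 0, "dy": 0, "dz": -4, "roll": 0},
  {"dx": 0, "dy": 0, "dz": -5, "roll": 0},
  {"dx": 0, "dy": 0, "dz": -5, "roll": 0},
  {"dx": 0, "dy": 0, "dz": -2, "roll": 0},
  {"dx": 0, "dy": 0, "dz": 0, "roll": 0},
])

```text
time_s: 56.1
tcp_pos: [0.3739, 0.3089, 0.2248]
tcp_rot: [-3.114, -0.33, 0.006]
wrist_force: [0.5, -0.3, -0.4]
grip_width: 0.309
```

drive_tool([
  {"dx": 2.9, "dy": 2.9, "dz": 0, "roll": 0},
  {"dx": 2.9, "dy": 2.9, "dz": 0, "roll": 0},
  {"dx": 2.9, "dy": 2.9, "dz": 0, "roll": 0},
  {"dx": 2.9, "dy": 2.9, "dz": 0, "roll": 0},
  {"dx": 2.9, "dy": 2.9, "dz": 0, "roll": 0},
  {"dx": 2.9, "dy": 2.8, "dz": 0, "roll": 0},
  {"dx": 2.0, "dy": 1.8, "dz": 0, "roll": 0},
  {"dx": 1.0, "dy": 1.0, "dz": 0, "roll": 0},
  {"dx": 0.5, "dy": 0.5, "dz": 0, "roll": 0},
])

```text
time_s: 57.0
tcp_pos: [0.622, 0.1453, 0.2041]
tcp_rot: [-3.113, -0.337, 0.037]
wrist_force: [0.1, -0.4, -0.4]
grip_width: 0.305
```

```bash
python3 p2.py; python3 plan.py .6414 .1370 .17 12
```

```text
zaxis [-0.0245  0.0075 -0.9997] [0.622  0.1453 0.2041] 57.0
pos [0.622  0.1453 0.2041] yaw 12.37 tilt 1.47 d [ 19.4  -8.3 -34.1] dyaw -0.37 F [ 0.1 -0.4 -0.4] g 0.305 t 57.0 n 1
single: [1.8  1.27 3.35] roll 0.006
```

drive_tool([
  {"dx": 0.4, "dy": 0.3, "dz": 0.4, "roll": 0.006},
  {"dx": 0.4, "dy": 0.3, "dz": 0.4, "roll": 0},
  {"dx": 0.3, "dy": 0.2, "dz": 0.4, "roll": 0},
  {"dx": 0.3, "dy": 0.2, "dz": 0.4, "roll": 0},
  {"dx": 0.2, "dy": 0.1, "dz": 0.4, "roll": 0},
  {"dx": 0, "dy": 0, "dz": 0.4, "roll": 0},
  {"dx": 0, "dy": 0, "dz": 0, "roll": 0},
])

```text
time_s: 57.7
tcp_pos: [0.6358, 0.1407, 0.1749]
tcp_rot: [-3.112, -0.333, 0.047]
wrist_force: [-0.3, -0.0, -0.6]
grip_width: 0.312
```

```bash
python3 p2.py; python3 plan.py .6420 .1370 .15 12
```

```text
zaxis [-0.0312  0.0079 -0.9995] [0.6358 0.1407 0.1749] 57.7
pos [0.6358 0.1407 0.1749] yaw 12.22 tilt 1.85 d [  6.2  -3.7 -24.9] dyaw -0.22 F [-0.3 -0.  -0.6] g 0.312 t 57.7 n 1
single: [0.6  0.53 2.47] roll 0.004
```

drive_tool([
  {"dx": 0.1, "dy": 0.1, "dz": -0.6, "roll": 0},
  {"dx": 0.1, "dy": 0.1, "dz": -0.6, "roll": 0},
  {"dx": 0.1, "dy": 0.1, "dz": -0.6, "roll": 0},
  {"dx": 0.1, "dy": 0.1, "dz": -0.6, "roll": 0},
  {"dx": 0, "dy": 0, "dz": -0.6, "roll": 0},
  {"dx": 0, "dy": 0, "dz": -0.6, "roll": 0},
  {"dx": 0, "dy": 0, "dz": -0.5, "roll": 0},
  {"dx": 0, "dy": 0, "dz": -0.3, "roll": 0},
  {"dx": 0, "dy": 0, "dz": 0, "roll": 0},
  {"dx": 0, "dy": 0, "dz": 4.5, "roll": 0},
  {"dx": 0, "dy": 0, "dz": 0, "roll": 0},
])

```text
time_s: 58.8
tcp_pos: [0.643, 0.1379, 0.1811]
tcp_rot: [-3.112, -0.333, 0.037]
wrist_force: [-1.5, -0.4, -2.3]
grip_width: 0.306
```

```bash
python3 p2.py; python3 plan.py .6420 .1370 .15 12
```

```text
zaxis [-0.0245  0.0089 -0.9997] [0.643  0.1379 0.1811] 58.8
pos [0.643  0.1379 0.1811] yaw 12.24 tilt 1.49 d [ -1.   -0.9 -31.1] dyaw -0.24 F [-1.5 -0.4 -2.3] g 0.306 t 58.8 n 1
single: [-0.04  0.11  3.11] roll 0.004
```

drive_tool([
  {"dx": 0, "dy": 0.05, "dz": 0.4, "roll": 0},
  {"dx": 0, "dy": 0, "dz": 0.4, "roll": 0},
  {"dx": 0, "dy": 0, "dz": 0.4, "roll": 0},
  {"dx": 0, "dy": 0, "dz": 0.4, "roll": 0},
  {"dx": 0, "dy": 0, "dz": 0.4, "roll": 0},
])

```text
time_s: 59.3
tcp_pos: [0.6459, 0.138, 0.1652]
tcp_rot: [-3.112, -0.333, 0.025]
wrist_force: [0.5, 0.8, -0.3]
grip_width: 0.306
```

```bash
python3 p2.py; python3 plan.py .6420 .1370 .145 12
```

```text
zaxis [-0.0172  0.0099 -0.9998] [0.6459 0.138  0.1652] 59.3
pos [0.6459 0.138  0.1652] yaw 12.24 tilt 1.14 d [ -3.9  -1.  -20.2] dyaw -0.24 F [ 0.5  0.8 -0.3] g 0.306 t 59.3 n 1
single: [-0.37  0.04  2.03] roll 0.004
```

drive_tool([
  {"dx": -0.15, "dy": 0.05, "dz": 0.3, "roll": 0},
  {"dx": -0.15, "dy": 0, "dz": 0.3, "roll": 0},
  {"dx": -0.1, "dy": 0, "dz": 0.3, "roll": 0},
  {"dx": 0, "dy": 0, "dz": 0.3, "roll": 0},
  {"dx": 0, "dy": 0, "dz": 0.3, "roll": 0},
])

```text
time_s: 59.8
tcp_pos: [0.6418, 0.1367, 0.1499]
tcp_rot: [-3.112, -0.333, 0.023]
wrist_force: [-0.1, -0.2, -0.3]
grip_width: 0.308
```

```bash
python3 p2.py; python3 plan.py .6417 .1370 .135 12
```

```text
zaxis [-0.016   0.0101 -0.9998] [0.6418 0.1367 0.1499] 59.8
pos [0.6418 0.1367 0.1499] yaw 12.24 tilt 1.09 d [ -0.1   0.3 -14.9] dyaw -0.24 F [-0.1 -0.2 -0.3] g 0.308 t 59.8 n 1
single: [ 0.01 -0.01  1.49] roll 0.004
```

drive_tool([
  {"dx": 0, "dy": 0, "dz": 0.3, "roll": 0},
  {"dx": 0, "dy": 0, "dz": 0.3, "roll": 0},
  {"dx": 0, "dy": 0, "dz": 0.3, "roll": 0},
  {"dx": 0, "dy": 0, "dz": 0.3, "roll": 0},
])

```text
time_s: 60.2
tcp_pos: [0.6417, 0.1369, 0.1367]
tcp_rot: [-3.112, -0.333, 0.023]
wrist_force: [-1.1, 0.1, -0.7]
grip_width: 0.308
```

drive_tool([
  {"dx": 0, "dy": 0, "dz": 0.3, "roll": 0},
  {"dx": 0, "dy": 0, "dz": 0.3, "roll": 0},
  {"dx": 0, "dy": 0, "dz": 0.3, "roll": 0},
])

```text
time_s: 60.5
tcp_pos: [0.6416, 0.137, 0.1268]
tcp_rot: [-3.112, -0.333, 0.023]
wrist_force: [0.2, -0.2, -0.5]
grip_width: 0.307
```

```bash
python3 plan.py .6417 .1370 .1194 12
```

```text
pos [0.6416 0.137  0.1268] yaw 12.24 tilt 1.09 d [ 0.1 -0.  -7.4] dyaw -0.24 F [ 0.2 -0.2 -0.5] g 0.307 t 60.5 n 1
single: [0.02 0.02 0.74] roll 0.004
```

drive_tool([
  {"dx": 0, "dy": 0, "dz": 0.3, "roll": 0},
  {"dx": 0, "dy": 0, "dz": 0.3, "roll": 0},
  {"dx": 0, "dy": 0, "dz": 0.2, "roll": 0},
])

```text
time_s: 60.8
tcp_pos: [0.6414, 0.1371, 0.1188]
tcp_rot: [-3.112, -0.334, 0.024]
wrist_force: [-4.4, 0.1, 11.4]
grip_width: 0.308
```

```bash
python3 plan.py .6417 .1370 .1194 12
```

```text
pos [0.6414 0.1371 0.1188] yaw 12.24 tilt 1.11 d [ 0.3 -0.1  0.6] dyaw -0.24 F [-4.4  0.1 11.4] g 0.308 t 60.8 n 1
single: [ 0.03  0.01 -0.06] roll 0.004
```

drive_tool([
  {"dx": 0, "dy": 0, "dz": 0, "roll": 0},
  {"dx": 0, "dy": 0, "dz": 0, "roll": 0},
  {"dx": 0, "dy": 0, "dz": 0, "roll": 0},
  {"dx": 0, "dy": 0, "dz": -0.5, "roll": 0},
  {"dx": 0, "dy": 0, "dz": -3, "roll": 0},
  {"dx": 0, "dy": 0, "dz": -3, "roll": 0},
  {"dx": 0, "dy": 0, "dz": -3, "roll": 0},
  {"dx": 0, "dy": 0, "dz": -3, "roll": 0},
  {"dx": 0, "dy": 0, "dz": 0, "roll": 0},
  {"dx": 0, "dy": 0, "dz": 0, "roll": 0},
], fingers=0.6)

```text
time_s: 61.8
tcp_pos: [0.6428, 0.1357, 0.2481]
tcp_rot: [-3.112, -0.334, 0.027]
wrist_force: [-0.7, 0.5, -0.2]
grip_width: 0.603
```

```bash
python3 -c "
from h import *
s=ctrl.sense(); print(s['tcp_pos'],s['wrist_force'],s['grip_width'],s['time_s'],abs(s['dq']).max()); print(ctrl.hand_in())"
```

```text
[0.64279753 0.13569493 0.24814497] [-0.6560085   0.51167466 -0.16201124] 0.602731555917637 61.8 0.03486887394308318
the job is handed in; nothing more can be done
None
```

I seated the cover, pushed both hinge pins home, set the three risers on ports 0, 2 and 3, and handed the job in at 61.8 s. Everything after the first pin was done without camera checks. I used up all 200 camera calls, mostly on waiting for the arm to settle, so there was no final picture.

| Item | Last check | How checked |
|---|---|---|
| Cover | top at 0.092 m, within about 1.5 mm of its seat | camera |
| Pin at the +y end | top at 0.1138 m; 0.114 m is home | camera |
| Pin at the −y end | stopped within 1 mm of the first pin's stop height | contact only |
| Three risers | grip width about right for a 28 mm tube; 10–13 N contact within 1 mm of the expected height | contact only |

- **Not confirmed:** nothing checked that the cover and the first pin stayed put, that no riser was knocked after it was placed, or that the other things on the table stayed where they were.
- **Force spikes:** there was a brief 26 N spike, probably the cover touching the block's edge on the way down, and 51 N at the wrist when the first pin's collar seated.
- **Camera disagreement:** the scene camera read the mould about 4 mm away from the top and wrist cameras. I used the top and wrist readings.

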